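# Tell the soft valve spring from the sound one on the spring tester

### The arm

A 6-joint arm with a two-finger parallel gripper is mounted at the origin on the work surface. World frame = base frame: x ahead of the robot, y to its left, z up, the work surface at z = 0. Lengths are in m, angles in rad, forces in N, time in s.
With the tool pointing down it reaches from about 0.3 to 0.875 m from the base axis. Payload 6.4 kg.
Tool frame: the origin (TCP) lies midway between the tips of the shut fingers; the grasp point (between the pads) lies 19 mm behind it (ctrl.pinch_z is the distance from the TCP to the grasp point, in m); z points along the fingers, y is the line along which they close (so a half turn about z gives the same grasp; the last joint's range is limited). The gripper opens to 85 mm and grips with 20 to 120 N. Pads are 22 mm wide; open, the fingers measure 114 mm over their backs; the gripper's body (76 mm by 85 mm) begins 54 mm behind the grasp point. The pads swing forward as they close: fully open they stand 13 mm farther back than shut.
Start: joints at [1.052, 0.181, 1.607, -0, 1.354, -0.206], TCP at [0.177, 0.547, 0.231] pointing down, gripper open.
Joint ranges: [-2.99, 2.99], [-0.89, 2.07], [0.3, 2.58], [-1.14, 4.28], [0, 2.63], [-3.12, 3.12]. Speed limits (rad/s): [2.57, 2.57, 3.01, 3.14, 3.14, 3.14].

### API

Orientations are given as a unit quaternion [w, x, y, z].
In Python, from bench import ctrl gives the robot as it stands.
- The arm moves only by the tool apply_moves, never from a script. Its argument "moves" is a list of rows, each an object with "jaw": the opening, from 0 (shut) to 1 (fully open); "offset": the shift along the tool's x, y, z in mm, a list of three; "rot": the turn, a rotation vector about the tool's x, y, z in degrees, a list of three. In form: [{"jaw": jaw, "offset": [dx, dy, dz], "rot": [ax, ay, az]}, ...]. A call has exactly 5 rows; each row shifts and turns the commanded pose from where the row before left it, along the tool's axes as they then stand; what a row does not reach is not made up. A row lasts 1/8 s, in which the tool goes at most 62.5 mm and 10.7 degrees, less where a joint would pass 70% of its speed; a pose out of reach is approached as far as the arm can. A call is refused whole if a number of a shift passes 62.5 or a number of a turn 10.7, either way. A call with a gripper value outside its range is refused whole. The fingers move at their own pace and stop on an object; the grip force is fixed at half the most. Time passes only in rows, so rows that do not move let the fingers close, or fill a call up. It gives the time, the measured TCP pose, the force, the opening and the grip force at its end, in the units of the state.
- ctrl.get_obs(): the state, without advancing time (a new reading comes with each control period).
- ctrl.camera(name): name is "side" or "top"; returns (picture, depth): 480x640x3 uint8, red, green, blue; 480x640 float32, m along the optical axis (not along the pixel's ray), 0 where there is no reading.
- ctrl.camera_params(name): a dict with "K" (3x3 intrinsics, pixels), "cam_to_world" (4x4, takes a point from camera to world coordinates). Camera axes: x right, y down, z forward; pixel columns grow to the right and rows downward; lengths in m; the calibration is good to about 2 mm. A picture is of the moment at which its call begins. camera_params takes no time and is no camera call.
- ctrl.hand_in(): hands the job in; it is judged then, once.
Trained networks look in the newest picture that a camera, given by its name, has taken for a name from the list of things; names that differ only in an ending like _2 or _b are one class to them, and where a whole thing is asked for, a point or a joint stands for the part that bears it (a point fixed in the world has none). Each returns a list of dicts, best first, with "score" (0 to 1); they miss things now and then, are a little off and sometimes report something else, mostly with a low value. They report only what shows in the picture. A call takes as long as a camera call.
- ctrl.outline_of(camera, target): "region" (480x640 bool, what is visible of it) and "position" ([column, row] in pixels, amid what is visible of it).
The state is a dict: "time_s": time; "q": joint angles; "dq": joint speeds; "joint_efforts": joint torques, N m; "eef_pos": TCP position; "eef_rot": TCP orientation; "wrist_force": force on the tool from outside, world axes, zero at the start; "torque": the same for the moment, N m; "opening": opening from 0.0 (shut) to 1.0 (fully open); "grasp_force": force on a finger pad.
Only numpy, scipy, OpenCV 4.12 (cv2) and the standard library are available. Lean on these libraries where they do the work, as an engineer would, in place of code of your own. Each camera call takes 0.05 s, during which the arm holds its last target. There are 200 camera calls.

### The job

Check one of the two waiting steriliser valve springs on the spring tester: stand it in the middle of the round plate, bring the lever down until its pointer is level with the red height mark and not beyond it, and hold it there for a good second while you read the force. Keep hold of the lever on its way back up so that it does not fly, and leave it up. Then stand that spring upright in the green tub if it is sound (18 N or more at the mark, the dial's green sector) or in the red tub if it has gone soft, and leave the other spring, the cassette, the can and the tape roll where they are.

Things in the scene. Friction and masses are not known exactly. Their poses are not given: they have to be found in the camera images.
- spring_1_center (a point): centre, half-way up, of one of the two springs: a steel coil compression spring, 40 mm outside diameter, 75 mm tall, about 95 g, standing upright on the counter; z is its axis, upward. It can be gripped across the coils at half height or a little below (the lower 46 mm do not give). Whether it is the sound or the soft spring cannot be seen; it must be measured
- spring_2_center (a point): centre of the other spring, same size, weight and look. One of the two is sound, the other soft. On the tester the sound one takes about 1.2 N for each mm that the lever's foot goes down after touching it, the soft one about 0.5 N: at the mark 21 to 29 N or 9 to 12 N
- tester: lever spring tester, fixed; origin on the counter under the plate's axis; x to its lever column, y to its height rule, z up. Blue base x -85 to 150, y -60 to 110 mm, 30 mm high; column x 94 to 138, y -23 to 23, 148 mm high; aluminium height rule at x 0, y 83 to 101, 159 mm high
- plate_top (a point): centre of the top of the tester's round fixed steel plate: 68 mm diameter, 45 mm above the counter, a circle of 50 mm scribed round its centre; axes as the tester's
- lever (a joint): tester lever, rad: 0 = fully up at its stop (7 degrees past upright, leaning away from the plate), grows as it is swung down; level at 1.693, at the mark about 1.76 to 1.81. A light return spring carries it up by itself if let go (about 2 N at the grip, much more when it presses a spring)
- lever_hinge (a point): hinge axis of the lever, 110 mm from the plate's axis in +x of the tester and 127 mm above the counter. This frame turns with the lever; its y is the hinge axis, its -x points out along the lever, the lever is level when its x lies along the tester's x
- lever_grip (a point): middle of the lever's black round grip, 24 mm diameter, 78 mm long, sticking out along -y of the tester (17 to 95 mm beside the lever's middle plane, this point at 56), 178 mm from the hinge axis. It revolves freely on its spindle, so it can stay pinched from above all the way. The force needed here is 0.62 of the force on the spring plus about 2 N for the lever's return spring
- lever_pointer (a point): tip of the lever's thin pointer rod, which sticks out towards the rule, 110 mm out from the hinge, level with the foot's pivot. The swivelling foot (48 mm disc, on the plunger of the force gauge, which gives 1 mm for 8 N) has its underside 18 mm below the pointer when unloaded, and is over the plate's centre when the lever is about level
- height_mark (a point): tip of the red height mark clamped on the rule (114 to 120 mm above the counter); the pointer must come level with it. It is not to be moved
- dial (a point): centre of the face of the round force gauge on the lever, above the foot (68 mm drum, face 28 mm over the lever's middle; it looks to +x of the tester when the lever is up, upward when level). Red needle: at 0 N 2.0 rad anticlockwise from the direction to the hinge, then clockwise 0.111 rad per newton on the foot. Rim red from 0 to 18 N, green from 18 to 36 N; black ticks every 4 N
- peak (a joint): the gauge's thin black drag hand, which the needle pushes along and which stays at the highest force reached so far: rad clockwise from 0 N, 0.111 rad per newton (18 N = 2.0); 0 at the start
- tub_green_floor (a point): centre of the inner floor of the green tub, 4 mm above the counter: open square tub, 125 mm outside, 117 mm inside, 4 mm walls 33 mm high, fixed; its axes lie along its sides. For a sound spring
- tub_red_floor (a point): centre of the inner floor of the red tub, same size, fixed. For a soft spring
- cassette: bystander: flat steel instrument cassette 110 x 180 x 28 mm, origin under its centre
- spray_can: bystander: white can of handpiece lubricant with a blue cap, 52 mm diameter, 150 mm tall, origin under its centre
- tape_roll: bystander: roll of indicator tape lying flat, 90 mm diameter, 25 mm high, origin under its centre

How it is judged:
By the outcome, as a careful person would: the job done as asked, in the order asked, and still so for the second after the job is handed in, with the robot touching nothing.
It also fails if it takes over 72 s, if anything falls off the work surface, if the arm or the gripper's body presses on something with over 40 N, if the wrist force passes 120 N, or if a joint passes its speed limit or range.

## Working session

There is one attempt and no reset: what is moved stays moved. The work goes in short steps, Python scripts to look and compute and a tool call to move; the robot and the scene stay as the last step left them, time stands still between calls to the robot, and variables do not carry over. Pictures are saved under pics/ and viewed, at most 12 in all, crops included, and the job is handed in when it is done.

Besides the shell and the picture viewer there is one more tool, called after "Call:" in YAML: its name, and indented under it one key for each argument. apply_moves: Moves the arm, as the interface text tells. Its arguments: {"type":"object","properties":{"moves":{"type":"array"}},"required":["moves"]}

```bash
ls; mkdir -p pics; cat > h.py <<'E'
import numpy as np, cv2
from bench import ctrl
def cap(n):
    im,d=ctrl.camera(n); p=ctrl.camera_params(n); return im,d,np.array(p["K"]),np.array(p["cam_to_world"])
def cloud(d,K,T):
    v,u=np.mgrid[:480,:640]
    P=np.stack([(u-K[0,2])/K[0,0]*d,(v-K[1,2])/K[1,1]*d,d],-1)
    W=P@T[:3,:3].T+T[:3,3]; W[d<=0]=np.nan; return W
def proj(X,K,T):
    c=(np.asarray(X)-T[:3,3])@T[:3,:3]; return c[...,:2]/c[...,2:]*[K[0,0],K[1,1]]+[K[0,2],K[1,2]]
E
python3 - <<'E'
from h import *
for n in("top","side"):
    im,d,K,T=cap(n); W=cloud(d,K,T); cv2.imwrite(f"pics/{n}0.png",im[:,:,::-1]); np.save(n+"0.npy",W)
    print(n,K[0,0],T[:3,3].round(3),T[:3,2].round(2))
    for t in("spring_1_center","tester","lever","lever_grip","plate_top","height_mark","dial","tub_green_floor","tub_red_floor","lever_pointer","cassette","spray_can","tape_roll"):
        try: r=ctrl.outline_of(n,t)
        except Exception as e: print(t,e); continue
        for o in r[:3]:
            m=np.asarray(o["region"]); w=W[m]; w=w[~np.isnan(w[:,0])]
            if len(w): print(t,round(o["score"],2),np.round(o["position"]),len(w),np.median(w,0).round(3),np.percentile(w,2,0).round(3),np.percentile(w,98,0).round(3))
E
```

```text
pics
top 528.8162054972203 [0.384 0.016 1.204] [ 0.22 -0.03 -0.97]
spring_1_center 0.61 [456. 270.] 337 [ 0.559 -0.297  0.049] [ 0.541 -0.315  0.007] [ 0.576 -0.28   0.076]
tester 0.9 [326. 276.] 9318 [ 0.579 -0.01   0.031] [ 0.45  -0.092  0.024] [0.677 0.08  0.315]
lever 0.81 [326. 210.] 1503 [ 0.663 -0.028  0.265] [ 0.631 -0.107  0.134] [0.682 0.013 0.317]
lever 0.39 [454. 269.] 379 [ 0.559 -0.299  0.049] [ 0.541 -0.316  0.002] [ 0.576 -0.28   0.076]
lever_grip 0.87 [355. 198.] 616 [ 0.666 -0.074  0.313] [ 0.656 -0.112  0.004] [ 0.771 -0.036  0.318]
lever_grip 0.29 [329. 208.] 1516 [ 0.663 -0.029  0.266] [ 0.631 -0.107  0.133] [0.683 0.012 0.317]
plate_top 0.93 [323. 277.] 9237 [ 0.58  -0.009  0.032] [ 0.451 -0.091  0.025] [0.677 0.08  0.315]
plate_top 0.41 [330. 207.] 1619 [ 0.663 -0.029  0.264] [ 0.632 -0.108  0.003] [0.71  0.016 0.317]
height_mark 0.58 [496. 323.] 418 [ 0.432 -0.361  0.051] [ 0.414 -0.383  0.004] [ 0.45  -0.346  0.076]
dial 0.63 [332. 208.] 1579 [ 0.663 -0.028  0.265] [ 0.633 -0.108  0.004] [0.692 0.027 0.317]
dial 0.57 [454. 270.] 396 [ 0.56  -0.3    0.048] [ 0
[... 2140 characters left out ...]
8] [0.53  0.071 0.128]
dial 0.69 [335. 225.] 1816 [ 0.659 -0.028  0.253] [ 0.629 -0.112  0.025] [0.769 0.183 0.318]
tub_green_floor 0.76 [235. 222.] 2130 [0.612 0.368 0.012] [0.545 0.292 0.002] [0.672 0.425 0.038]
tub_red_floor 0.61 [163. 247.] 2359 [0.421 0.376 0.011] [0.354 0.299 0.002] [0.483 0.432 0.038]
lever_pointer 0.97 [334. 222.] 1714 [ 0.658 -0.028  0.254] [ 0.63  -0.112  0.135] [0.682 0.006 0.318]
cassette 0.58 [386. 286.] 3098 [ 0.794 -0.047  0.03 ] [ 0.745 -0.123  0.008] [0.855 0.051 0.035]
spray_can 0.82 [440. 368.] 1744 [ 0.699 -0.338  0.107] [ 0.687 -0.352  0.013] [ 0.73  -0.309  0.154]
tape_roll 0.55 [307. 234.] 504 [0.752 0.228 0.022] [0.724 0.183 0.002] [0.793 0.268 0.031]
```

```bash
python3 - <<'E'
from h import *
for n in("top","side"):
    W=np.load(n+"0.npy"); z=W[...,2]; x=W[...,0]; y=W[...,1]
    # plate top pts: z~0.045 near (0.53,-0.01)
    m=(abs(z-0.045)<.005)&(np.hypot(x-.54,y+.01)<.09)
    print(n,"plate",m.sum(),W[m].mean(0).round(4),cv2.minEnclosingCircle(W[m][:,:2].astype(np.float32)))
    # base top
    m=(abs(z-0.03)<.004)&(np.hypot(x-.56,y)<.19)&(x<.70)
    print("base rect",cv2.minAreaRect(W[m][:,:2].astype(np.float32)))
    for nm,c in(("A",(.559,-.300)),("B",(.432,-.365))):
        m=(z>.064)&(np.hypot(x-c[0],y-c[1])<.035); print("spring",nm,m.sum(),W[m].mean(0).round(4),cv2.minEnclosingCircle(W[m][:,:2].astype(np.float32)))
    for nm,c in(("g",(.61,.36)),("r",(.42,.366))):
        m=(z>.025)&(z<.05)&(np.hypot(x-c[0],y-c[1])<.1); print("tub",nm,cv2.minAreaRect(W[m][:,:2].astype(np.float32)))
    m=(z>.145)&(z<.17)&(abs(x-.54)<.1)&(abs(y-.06)<.1); print("rule top",m.sum(),W[m].mean(0).round(4) if m.any() else "")
    m=(z>.295)&(abs(x-.66)<.06)&(y<.02)&(y>-.15); print("grip",m.sum(),W[m].mean(0).round(4),W[m].min(0).round(4),W[m].max(0).round(4),cv2.minAreaRect(W[m][:,:2].astype(np.float32)))
    m=(z>.140)&(z<.155)&(np.hypot(x-.66,y-.01)<.06); print("column top",m.sum(),W[m].mean(0).round(4) if m.any() else "",cv2.minAreaRect(W[m][:,:2].astype(np.float32)))
a=cv2.imread("pics/top0.png")[150:430,110:530]; b=cv2.imread("pics/side0.png")[190:480,190:490]
cv2.imwrite("pics/a.png",cv2.resize(a,None,fx=1.9,fy=1.9)); cv2.imwrite("pics/b.png",cv2.resize(b,None,fx=2,fy=2,interpolation=cv2.INTER_CUBIC))
E
```

```text
top plate 770 [ 0.5336 -0.0222  0.0455] ((0.5593340396881104, 0.008448237553238869), 0.07886487245559692)
base rect ((0.5632930994033813, -0.0010582655668258667), (0.23468229174613953, 0.16905827820301056), 4.593716144561768)
spring A 135 [ 0.5588 -0.2981  0.0717] ((0.5599119067192078, -0.2987416982650757), 0.020176978781819344)
spring B 145 [ 0.4323 -0.365   0.0718] ((0.4325725734233856, -0.3642640709877014), 0.020427577197551727)
tub g ((0.6095578074455261, 0.3587530851364136), (0.1338105946779251, 0.1325637251138687), 88.1131362915039)
tub r ((0.4193490743637085, 0.3652350604534149), (0.13123823702335358, 0.13350264728069305), 4.254613399505615)
rule top 105 [0.5994 0.0094 0.1535]
grip 702 [ 0.6658 -0.0649  0.3116] [ 0.6542 -0.1132  0.2959] [ 0.6828 -0.0115  0.3196] ((0.667643666267395, -0.062277231365442276), (0.024918949231505394, 0.10235532373189926), 4.87629508972168)
column top 201 [ 0.6422 -0.0188  0.1465] ((0.648344874382019, -0.01955203339457512), (0.04376969486474991, 0.046054210513830185), 3.879671573638916)
side plate 690 [ 0.5344 -0.0203  0.0463] ((0.5578254461288452, 
[... 276 characters left out ...]
254 [ 0.43   -0.3678  0.0725] ((0.43208637833595276, -0.3663146495819092), 0.02101215347647667)
tub g ((0.6095961928367615, 0.3576957881450653), (0.1409599334001541, 0.13504883646965027), 87.65963745117188)
tub r ((0.41922205686569214, 0.36604824662208557), (0.13438637554645538, 0.1395362764596939), 5.452770233154297)
rule top 141 [0.5957 0.0099 0.1536]
grip 536 [ 0.6632 -0.0715  0.311 ] [ 0.6524 -0.1155  0.2954] [ 0.6811 -0.0089  0.3206] ((0.6653993725776672, -0.061930201947689056), (0.024017056450247765, 0.10627012699842453), 5.0956597328186035)
column top 231 [ 0.6424 -0.0259  0.1471] ((0.6481379866600037, -0.0199983399361372), (0.0467362180352211, 0.04971221834421158), 5.592773914337158)
```

View pics/a.png

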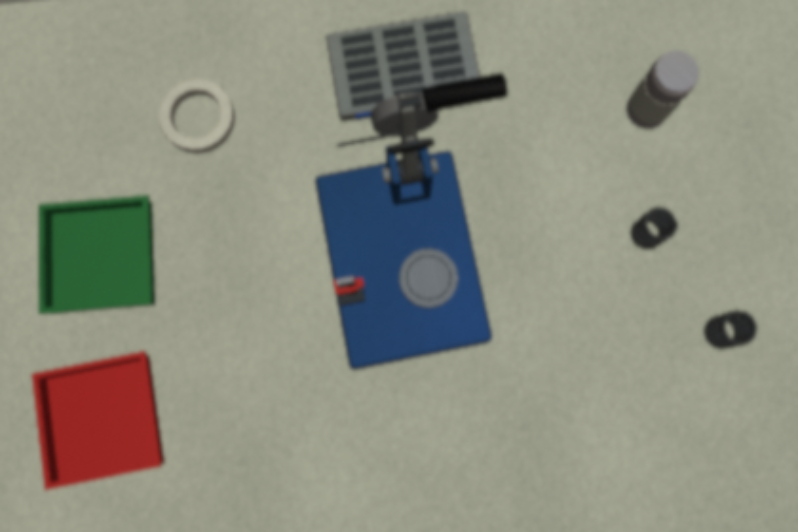

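View pics/b.png

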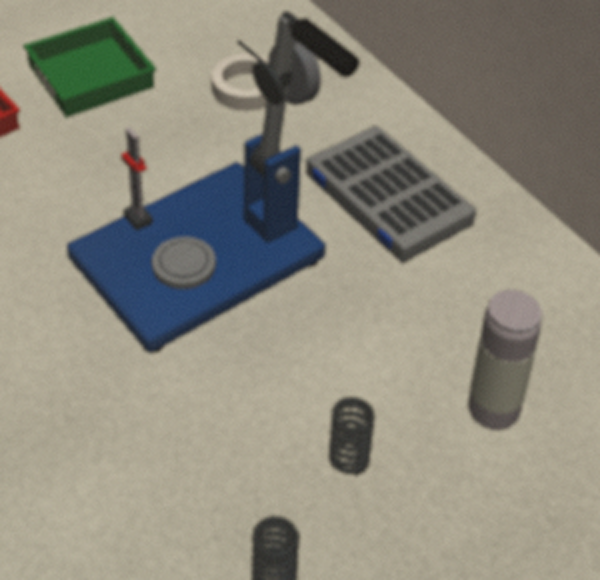

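The top view shows the blue tester with its plate near (428,278) and red mark near (350,285). The lever is up, with its grip near (470,92). Springs are at about (654,228) and (730,330), the tubs are on the left, and the cassette, can and tape roll are clear of the path. The side view agrees, with the red mark at (133,162).

```bash
python3 - <<'E'
from h import *
from scipy.optimize import least_squares
from scipy.spatial.transform import Rotation as R
O=np.array([.5322,-.0292]); a=np.radians(4.8)
X=np.array([np.cos(a),np.sin(a)]);Y=np.array([-X[1],X[0]])
for n in("top","side"):
    W=np.load(n+"0.npy"); im=cv2.imread(f"pics/{n}0.png").astype(int)
    t=W[...,:2]-O; tx=t@X; ty=t@Y; z=W[...,2]
    b,g,r=im[...,0],im[...,1],im[...,2]
    m=(z>.038)&(z<.052)&(np.hypot(tx,ty)<.045)&(b<r+40)
    c,rad=cv2.minEnclosingCircle(np.stack([tx[m],ty[m]],-1).astype(np.float32)); print(n,"plate tester xy",m.sum(),np.round(c,4),rad,tx[m].mean(),ty[m].mean())
    m=(r>g+60)&(r>b+50)&(np.hypot(tx,ty-.09)<.06)
    print("mark",m.sum(),"u,v",np.argwhere(m).min(0)[::-1],np.argwhere(m).max(0)[::-1],np.argwhere(m).mean(0)[::-1],"txyz",tx[m].mean(),ty[m].mean(),np.nanmedian(z[m]),np.nanpercentile(z[m],[5,95]), np.nanpercentile(ty[m],[5,95]))
for nm,p in dict(A=(.5585,-.299),B=(.432,-.3655),G=(.6095,.358),R=(.4193,.3656),can=(.703,-.332)).items(): print(nm,((np.array(p)-O)@X).round(4),((np.array(p)-O)@Y).round(4))
s=ctrl.get_obs(); print(s["time_s"],s["eef_pos"],s["eef_rot"],s["opening"],s["wrist_force"]); q=s["eef_rot"]; M=R.from_quat([q[1],q[2],q[3],q[0]]).as_matrix(); print(M.round(3)); print("yaw of tool y rel tester x",np.degrees(np.arctan2(M[1,1],M[0,1]))-4.8)
print(ctrl.pinch_z)
E
```

```text
top plate tester xy 728 [0.0008 0.0006] 0.033800505101680756 0.0002612328295641263 0.0008841010353132476
mark 56 u,v [286 297] [300 304] [293.46428571 300.89285714] txyz -0.002260205462875096 0.0904658193774381 0.1213844886893749 [0.07306309 0.12595288] [0.07680719 0.10377275]
side plate tester xy 644 [0.0032 0.0001] 0.0376301072537899 -0.0015152149907946694 -0.002516713105277715
mark 52 u,v [251 266] [262 275] [256.53846154 270.80769231] txyz -0.0019719385980507004 0.08704427771479467 0.12331609260805032 [0.11887569 0.12806546] [0.07653931 0.10108467]
A 0.0036 -0.2711
B -0.128 -0.3267
G 0.1094 0.3794
R -0.0795 0.4029
can 0.1449 -0.316
1.4 [0.17693222 0.54711846 0.23128667] [ 6.24505563e-06  1.55759042e-01  9.87795080e-01 -2.40615371e-06] 1.005017655813776 [ 0.30070273 -0.03858376 -0.72098123]
[[-0.951  0.308  0.   ]
 [ 0.308  0.951 -0.   ]
 [-0.    -0.    -1.   ]]
yaw of tool y rel tester x 67.27835832426832
0.0187
```

```bash
cat >> h.py <<'E'
from scipy.spatial.transform import Rotation as R
O=np.array([.5322,-.0292]); A=R.from_euler("z",4.8,degrees=True).as_matrix()  # tester axes
def state(p=True):
    s=ctrl.get_obs(); q=s["eef_rot"]; M=A.T@R.from_quat([q[1],q[2],q[3],q[0]]).as_matrix()
    t=A.T@(np.array(s["eef_pos"])-[*O,0])
    if p: print("t%.2f"%s["time_s"],"tester mm",(t*1e3).round(1),"yaw_y",np.degrees(np.arctan2(M[1,1],M[0,1])).round(2),"F",(A.T@np.array(s["wrist_force"])).round(1),"open",round(s["opening"],3),"grip",round(float(np.max(s["grasp_force"])),1))
    return t,M
def plan(wps,step=60,rot=True):
    """wps in tester mm (TCP); prints rows: tool offset mm + rz deg, tool y -> tester x"""
    t,M=state(); t=t*1e3; i=0
    for w in wps:
        n=max(1,int(np.ceil(np.linalg.norm(np.array(w)-t)/step)))
        for k in range(n):
            d=(np.array(w)-t)/(n-k); y=np.degrees(np.arctan2(M[1,1],M[0,1])) if rot else 0
            o=(M.T@d).round(); rz=float(np.clip(round(y,1),-10,10)); t=t+M@o; M=M@R.from_euler("z",rz,degrees=True).as_matrix()
            i+=1; print(i,o.astype(int).tolist(),rz)
E
python3 - <<'E'
from h import *
plan([[4,-271,150],[4,-271,110]])
E
```

```text
t1.40 tester mm [-305.8  604.   231.3] yaw_y 67.28 F [ 0.3 -0.1 -0.7] open 1.005 grip 0.0
1 [-39, -43, 5] 10.0
2 [-46, -36, 5] 10.0
3 [-51, -27, 5] 10.0
4 [-55, -18, 5] 10.0
5 [-57, -8, 5] 10.0
6 [-58, 2, 5] 10.0
7 [-57, 12, 5] 7.3
8 [-55, 20, 5] -0.0
9 [-55, 19, 5] -0.0
10 [-55, 20, 5] -0.0
11 [-54, 19, 5] -0.0
12 [-55, 20, 5] -0.0
13 [-54, 19, 5] -0.0
14 [-55, 20, 5] -0.0
15 [-54, 19, 6] -0.0
16 [-55, 20, 5] -0.0
17 [0, 0, 40] -0.0
```

Call:
apply_moves:
  moves:
    - {"jaw": 0.9, "offset": [-39, -43, 0], "rot": [0, 0, 10]}
    - {"jaw": 0.9, "offset": [-46, -36, 0], "rot": [0, 0, 10]}
    - {"jaw": 0.9, "offset": [-51, -27, 0], "rot": [0, 0, 10]}
    - {"jaw": 0.9, "offset": [-55, -18, 0], "rot": [0, 0, 10]}
    - {"jaw": 0.9, "offset": [-57, -8, 0], "rot": [0, 0, 10]}

```text
time_s: 2.02
eef_pos: [0.2957, 0.2813, 0.2316]
eef_rot: [0.0, 0.561, 0.828, 0.0]
wrist_force: [1.1, -0.0, 0.6]
opening: 0.901
grasp_force: 0.0
```

Call:
apply_moves:
  moves:
    - {"jaw": 0.9, "offset": [-58, 2, 0], "rot": [0, 0, 10]}
    - {"jaw": 0.9, "offset": [-57, 12, 0], "rot": [0, 0, 7.3]}
    - {"jaw": 0.9, "offset": [-55, 20, 0], "rot": [0, 0, 0]}
    - {"jaw": 0.9, "offset": [-55, 19, 5], "rot": [0, 0, 0]}
    - {"jaw": 0.9, "offset": [-55, 20, 5], "rot": [0, 0, 0]}

```text
time_s: 2.65
eef_pos: [0.4158, 0.015, 0.2217]
eef_rot: [0.001, 0.677, 0.736, 0.0]
wrist_force: [0.7, 0.7, -0.2]
opening: 0.899
grasp_force: 0.0
```

Call:
apply_moves:
  moves:
    - {"jaw": 0.9, "offset": [-54, 19, 10], "rot": [0, 0, 0]}
    - {"jaw": 0.9, "offset": [-55, 20, 10], "rot": [0, 0, 0]}
    - {"jaw": 0.9, "offset": [-54, 19, 15], "rot": [0, 0, 0]}
    - {"jaw": 0.9, "offset": [-55, 20, 15], "rot": [0, 0, 0]}
    - {"jaw": 0.9, "offset": [-54, 19, 15], "rot": [0, 0, 0]}

```text
time_s: 3.28
eef_pos: [0.5351, -0.248, 0.1558]
eef_rot: [0.0, 0.677, 0.736, 0.0]
wrist_force: [0.8, -0.1, 0.5]
opening: 0.9
grasp_force: 0.0
```

```bash
python3 - <<'E'
from h import *
plan([[4,-271,110],[4,-271,18]])
E
```

```text
t3.27 tester mm [ -15.4 -218.2  155.8] yaw_y -0.04 F [ 0.8 -0.2  0.5] open 0.9 grip 0.0
1 [-26, 10, 23] -0.0
2 [-27, 9, 23] -0.0
3 [0, 0, 46] -0.0
4 [0, 0, 46] -0.0
```

Call:
apply_moves:
  moves:
    - {"jaw": 0.9, "offset": [-26, 10, 23], "rot": [0, 0, 0]}
    - {"jaw": 0.9, "offset": [-27, 9, 23], "rot": [0, 0, 0]}
    - {"jaw": 0.9, "offset": [0, 0, 46], "rot": [0, 0, 0]}
    - {"jaw": 0.9, "offset": [0, 0, 38], "rot": [0, 0, 0]}
    - {"jaw": 0.9, "offset": [0, 0, 13], "rot": [0, 0, 0]}

```text
time_s: 3.9
eef_pos: [0.556, -0.2959, 0.0104]
eef_rot: [-0.003, 0.677, 0.736, -0.0]
wrist_force: [-0.5, 0.3, 0.4]
opening: 0.902
grasp_force: 0.0
```

Call:
apply_moves:
  moves:
    - {"jaw": 0.4, "offset": [0, 0, 0], "rot": [0, 0, 0]}
    - {"jaw": 0.35, "offset": [0, 0, 0], "rot": [0, 0, 0]}
    - {"jaw": 0.3, "offset": [0, 0, 0], "rot": [0, 0, 0]}
    - {"jaw": 0.2, "offset": [0, 0, 0], "rot": [0, 0, 0]}
    - {"jaw": 0.2, "offset": [0, 0, 0], "rot": [0, 0, 0]}

```text
time_s: 4.53
eef_pos: [0.5592, -0.2982, 0.0157]
eef_rot: [0.002, 0.677, 0.736, 0.0]
wrist_force: [-0.7, 0.8, 6.7]
opening: 0.449
grasp_force: 58.7
```

```bash
python3 - <<'E'
from h import *
state()
im,d,K,T=cap("side"); W=cloud(d,K,T); cv2.imwrite("pics/g1.png",cv2.resize(im[330:480,280:500,::-1],None,fx=3,fy=3))
E
```

```text
t4.53 tester mm [   4.4 -270.3   15.7] yaw_y -0.02 F [-0.7  0.8  6.7] open 0.449 grip 58.7
```

View pics/g1.png

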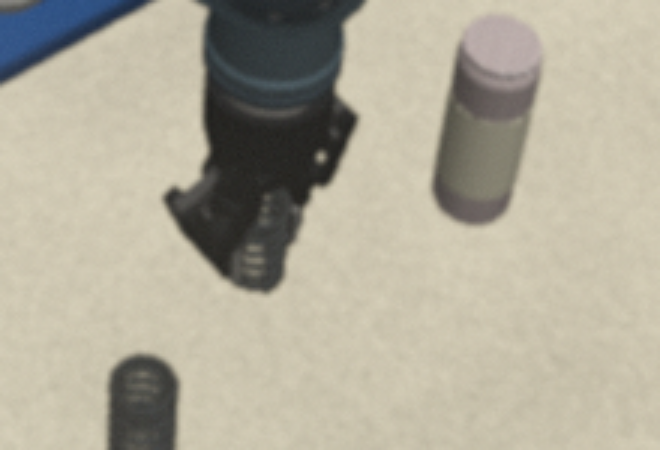

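The spring at (258,240) stands upright between the fingers. The other spring and the can are clear.

Call:
apply_moves:
  moves:
    - {"jaw": 0.2, "offset": [0, 0, -40], "rot": [0, 0, 0]}
    - {"jaw": 0.2, "offset": [0, 0, -60], "rot": [0, 0, 0]}
    - {"jaw": 0.2, "offset": [50, -4, -20], "rot": [0, 0, 0]}
    - {"jaw": 0.2, "offset": [55, 0, 0], "rot": [0, 0, 0]}
    - {"jaw": 0.2, "offset": [55, 0, 0], "rot": [0, 0, 0]}

```text
time_s: 5.2
eef_pos: [0.5403, -0.1368, 0.1344]
eef_rot: [0.001, 0.677, 0.736, 0.0]
wrist_force: [0.7, 1.1, -1.0]
opening: 0.453
grasp_force: 58.5
```

Call:
apply_moves:
  moves:
    - {"jaw": 0.2, "offset": [50, 0, 0], "rot": [0, 0, 0]}
    - {"jaw": 0.2, "offset": [40, 0, 10], "rot": [0, 0, 0]}
    - {"jaw": 0.2, "offset": [20, 0, 20], "rot": [0, 0, 0]}
    - {"jaw": 0.2, "offset": [0, 0, 10], "rot": [0, 0, 0]}
    - {"jaw": 0.2, "offset": [0, 0, 0], "rot": [0, 0, 0]}

```text
time_s: 5.82
eef_pos: [0.531, -0.0288, 0.093]
eef_rot: [-0.0, 0.677, 0.736, -0.0]
wrist_force: [0.0, 0.6, -1.7]
opening: 0.45
grasp_force: 58.6
```

```bash
python3 - <<'E'
from h import *
plan([[0,0,63]])
im,d,K,T=cap("top"); W=cloud(d,K,T)
t=(W-[*O,0])@A*1e3
m=(abs(t[...,0])<35)&(abs(t[...,1])<40)&(t[...,2]>50)&(t[...,2]<130); print(m.sum(),t[m].mean(0) if m.any() else "")
s,ds,K,T=cap("side"); cv2.imwrite("pics/p1.png",np.hstack([cv2.resize(im[200:360,240:420,::-1],(450,400)),cv2.resize(s[200:340,200:340,::-1],(400,400))])[:, :800])
E
```

```text
t5.83 tester mm [-1.2  0.5 93. ] yaw_y -0.02 F [ 0.1  0.6 -1.7] open 0.45 grip 58.6
1 [0, 1, 30] -0.0
5 [-18.9571505   17.28858396  76.85511237]
```

View pics/p1.png

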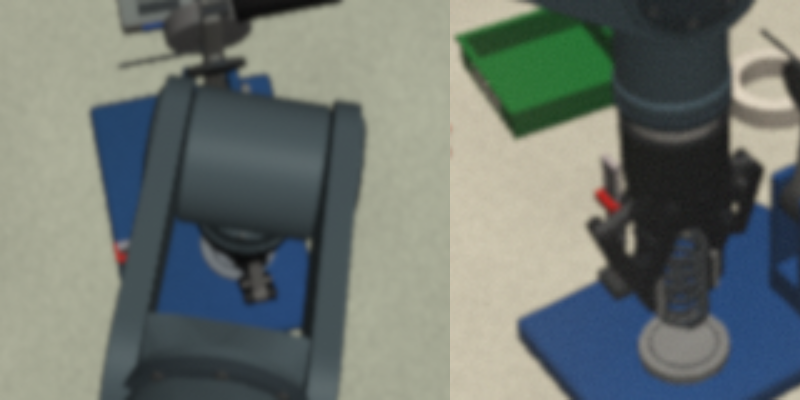

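The spring hangs above the plate (side crop, spring at (685,275), plate at (685,345)). Lowering.

Call:
apply_moves:
  moves:
    - {"jaw": 0.2, "offset": [0, 1, 20], "rot": [0, 0, 0]}
    - {"jaw": 0.2, "offset": [0, 0, 8], "rot": [0, 0, 0]}
    - {"jaw": 0.2, "offset": [0, 0, 3], "rot": [0, 0, 0]}
    - {"jaw": 0.2, "offset": [0, 0, 1], "rot": [0, 0, 0]}
    - {"jaw": 0.2, "offset": [0, 0, 0], "rot": [0, 0, 0]}

```text
time_s: 6.55
eef_pos: [0.5326, -0.0285, 0.0617]
eef_rot: [0.0, 0.677, 0.736, 0.0]
wrist_force: [-0.2, -0.1, -1.6]
opening: 0.453
grasp_force: 58.6
```

Call:
apply_moves:
  moves:
    - {"jaw": 0.2, "offset": [0, 0, 1], "rot": [0, 0, 0]}
    - {"jaw": 0.2, "offset": [0, 0, 0.5], "rot": [0, 0, 0]}
    - {"jaw": 0.2, "offset": [0, 0, 0], "rot": [0, 0, 0]}
    - {"jaw": 0.2, "offset": [0, 0, 0], "rot": [0, 0, 0]}
    - {"jaw": 0.2, "offset": [0, 0, 0], "rot": [0, 0, 0]}

```text
time_s: 7.18
eef_pos: [0.5327, -0.0284, 0.0606]
eef_rot: [0.0, 0.677, 0.736, 0.0]
wrist_force: [-1.7, -0.3, 5.5]
opening: 0.454
grasp_force: 59.2
```

```bash
python3 - <<'E'
from h import *
state()
s,d,K,T=cap("side"); c=s[270:350,220:330,::-1]; cv2.imwrite("pics/p2.png",cv2.resize(c,(770,560),interpolation=cv2.INTER_CUBIC))
p=np.array([0,0,.045])@A.T+[*O,0]; print("plate px",proj(p,K,T), ((proj(p,K,T)-[220,270])*7).round())
p=np.array([0,0,.12])@A.T+[*O,0]; print("top px", ((proj(p,K,T)-[220,270])*7).round())
E
```

```text
t7.17 tester mm [ 0.5  0.7 60.6] yaw_y -0.01 F [-1.7 -0.2  5.5] open 0.454 grip 59.2
plate px [281.22206596 320.08724973] [429. 351.]
top px [422. 174.]
```

View pics/p2.png

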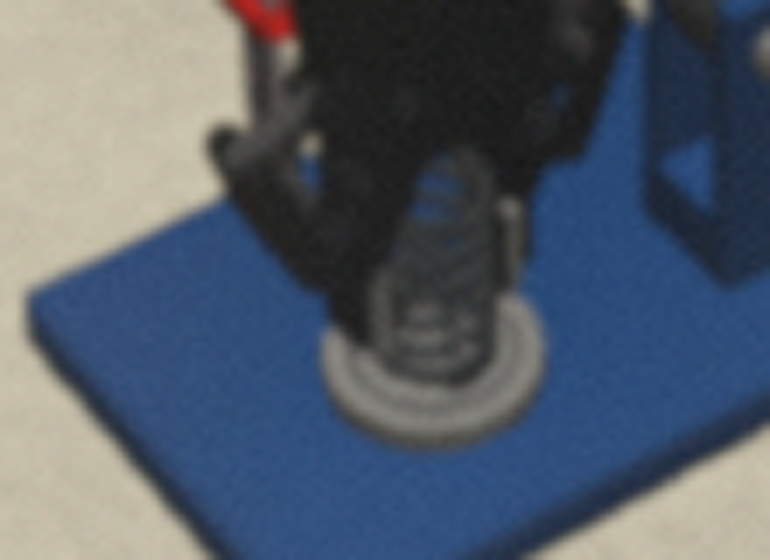

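The spring's foot, around (435,385), sits centred inside the scribed circle. Releasing.

Call:
apply_moves:
  moves:
    - {"jaw": 0.2, "offset": [0, 0, -0.3], "rot": [0, 0, 0]}
    - {"jaw": 0.55, "offset": [0, 0, 0], "rot": [0, 0, 0]}
    - {"jaw": 0.7, "offset": [0, 0, 0], "rot": [0, 0, 0]}
    - {"jaw": 0.75, "offset": [0, 0, 0], "rot": [0, 0, 0]}
    - {"jaw": 0.75, "offset": [0, 0, -10], "rot": [0, 0, 0]}

```text
time_s: 7.85
eef_pos: [0.5315, -0.0281, 0.0696]
eef_rot: [-0.001, 0.677, 0.736, -0.0]
wrist_force: [0.9, 0.1, 0.4]
opening: 0.746
grasp_force: 0.0
```

Call:
apply_moves:
  moves:
    - {"jaw": 0.75, "offset": [0, 0, -30], "rot": [0, 0, 0]}
    - {"jaw": 0.75, "offset": [0, 0, -50], "rot": [0, 0, 0]}
    - {"jaw": 0.75, "offset": [0, 0, -50], "rot": [0, 0, 0]}
    - {"jaw": 0.75, "offset": [-20, 0, -60], "rot": [0, 0, 0]}
    - {"jaw": 0.75, "offset": [-40, 0, -60], "rot": [0, 0, 0]}

```text
time_s: 8.48
eef_pos: [0.5368, -0.0822, 0.3147]
eef_rot: [0.001, 0.676, 0.737, 0.001]
wrist_force: [0.7, -0.5, -0.2]
opening: 0.751
grasp_force: 0.0
```

```bash
python3 - <<'E'
from h import *
t,M=state()
# spring and grip from both cameras, tester mm
out=[]
for n,(u0,u1,v0,v1) in dict(side=(210,370,190,350),top=(240,400,180,340)).items():
    im,d,K,T=cap(n); W=(cloud(d,K,T)-[*O,0])@A*1e3
    m=(np.hypot(W[...,0],W[...,1])<32)&(W[...,2]>108)&(W[...,2]<126)
    if m.sum()>10: print(n,"spring top",m.sum(),W[m].mean(0).round(1),cv2.minEnclosingCircle(W[m][:,:2].astype(np.float32)))
    m=(W[...,1]<-20)&(W[...,1]>-97)&(abs(W[...,0]-132)<22)&(abs(W[...,2]-304)<22)
    if m.sum()>10: print(n,"grip",m.sum(),W[m].min(0).round(1),W[m].max(0).round(1),W[m].mean(0).round(1))
    out.append(cv2.resize(im[v0:v1,u0:u1,::-1],(400,400)))
cv2.imwrite("pics/p3.png",np.hstack(out))
plan([[125,-62,420],[132,-62,330]])
E
```

```text
t8.47 tester mm [ 2.000e-01 -5.320e+01  3.147e+02] yaw_y 0.1 F [ 0.6 -0.5 -0.2] open 0.751 grip 0.0
side spring top 186 [ -0.7  -0.5 116.3] ((-0.6432651877403259, -0.35437479615211487), 21.42203712463379)
side grip 445 [117.4 -96.8 294. ] [141.1 -20.3 320.2] [126.9 -63.  312. ]
top spring top 53 [ -6.5 -11.  117.8] ((-2.178403377532959, -5.451104640960693), 18.20908546447754)
top grip 90 [120.1 -79.4 304.8] [144.2 -20.1 319.2] [132.5 -35.5 313. ]
t8.57 tester mm [  2.8 -57.4 319.6] yaw_y -0.15 F [0.2 0.4 0.2] open 0.746 grip 0.0
1 [-2, 41, -33] -0.2
2 [-2, 41, -33] 0.0
3 [-1, 41, -33] 0.0
4 [0, 3, 45] 0.0
5 [0, 3, 45] 0.0
```

View pics/p3.png

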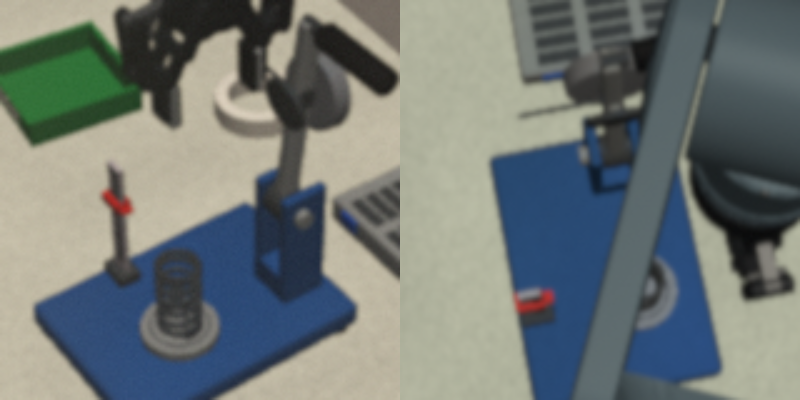

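The spring stands upright in the middle of the plate (side crop, (180,295)), the red mark is at (117,203) and the lever is still up. Going to the grip.

Call:
apply_moves:
  moves:
    - {"jaw": 0.8, "offset": [-2, 40, -30], "rot": [0, 0, 0]}
    - {"jaw": 0.8, "offset": [-2, 44, -20], "rot": [0, 0, 0]}
    - {"jaw": 0.8, "offset": [-1, 44, 0], "rot": [0, 0, 0]}
    - {"jaw": 0.8, "offset": [0, 1, 30], "rot": [0, 0, 0]}
    - {"jaw": 0.8, "offset": [0, 0, 10], "rot": [0, 0, 0]}

```text
time_s: 9.2
eef_pos: [0.6648, -0.0762, 0.3182]
eef_rot: [-0.002, 0.677, 0.736, -0.001]
wrist_force: [-0.2, -1.1, -0.1]
opening: 0.801
grasp_force: 0.0
```

```bash
python3 - <<'E'
from h import *
plan([[131.7,-62,284]],20)
E
```

```text
t9.20 tester mm [128.2 -57.9 318.2] yaw_y -0.0 F [-0.3 -1.1 -0.1] open 0.801 grip 0.0
1 [-2, 2, 17] -0.0
2 [-2, 2, 17] -0.0
```

Call:
apply_moves:
  moves:
    - {"jaw": 0.8, "offset": [0, 0, 0], "rot": [0, 0, 0]}
    - {"jaw": 0.8, "offset": [0, 0, 15], "rot": [0, 0, 0]}
    - {"jaw": 0.8, "offset": [0, 0, 15], "rot": [0, 0, 0]}
    - {"jaw": 0.8, "offset": [0, 0, 0], "rot": [0, 0, 0]}
    - {"jaw": 0.8, "offset": [0, 0, 0], "rot": [0, 0, 0]}

```text
time_s: 9.82
eef_pos: [0.6658, -0.0769, 0.2916]
eef_rot: [0.0, 0.677, 0.736, 0.0]
wrist_force: [-0.4, -0.5, 0.7]
opening: 0.802
grasp_force: 0.0
```

```bash
python3 - <<'E'
from h import *
plan([[131.7,-62,284]],20)
E
```

```text
t9.82 tester mm [129.1 -58.7 291.6] yaw_y -0.03 F [-0.5 -0.5  0.7] open 0.802 grip 0.0
1 [-3, 3, 8] -0.0
```

Call:
apply_moves:
  moves:
    - {"jaw": 0.8, "offset": [-3, 3, 7], "rot": [0, 0, 0]}
    - {"jaw": 0.5, "offset": [0, 0, 0], "rot": [0, 0, 0]}
    - {"jaw": 0.3, "offset": [0, 0, 0], "rot": [0, 0, 0]}
    - {"jaw": 0.15, "offset": [0, 0, 0], "rot": [0, 0, 0]}
    - {"jaw": 0.1, "offset": [0, 0, 0], "rot": [0, 0, 0]}

```text
time_s: 10.45
eef_pos: [0.6691, -0.0796, 0.2847]
eef_rot: [0.0, 0.677, 0.736, 0.0]
wrist_force: [-0.8, -0.2, 1.0]
opening: 0.261
grasp_force: 58.6
```

Call:
apply_moves:
  moves:
    - {"jaw": 0.1, "offset": [0, 0, 0], "rot": [0, 0, 0]}
    - {"jaw": 0.1, "offset": [0, 0, 0], "rot": [0, 0, 0]}
    - {"jaw": 0.1, "offset": [0, 0, 0], "rot": [0, 0, 0]}
    - {"jaw": 0.1, "offset": [0, 0, 0], "rot": [0, 0, 0]}
    - {"jaw": 0.1, "offset": [0, 0, 0], "rot": [0, 0, 0]}

```text
time_s: 11.08
eef_pos: [0.6691, -0.0796, 0.2847]
eef_rot: [0.0, 0.677, 0.736, 0.0]
wrist_force: [-0.9, -0.8, 3.1]
opening: 0.259
grasp_force: 58.8
```

```bash
cat >> h.py <<'E'
def arc(dz,ths):
    """TCP path in tester mm with grip at angle th; dz = grip z - tcp z; lever angle th"""
    e=np.asarray(ths)-1.693   # 0 level, + below
    return np.stack([110-178*np.cos(e),127-178*np.sin(e)-dz],-1)
E
python3 - <<'E'
from h import *
t,M=state(); t*=1e3
print("expected grip at stop",arc(0,[0.]), "seen x,z",t[[0,2]])
p=arc(0,np.linspace(0,1.693,26)); print(np.diff(p,axis=0).round().astype(int).tolist())
# mark height, both cams: tip triangulated from red blob vs given rule pos; side
im,d,K,T=cap("side"); W=(cloud(d,K,T)-[*O,0])@A*1e3; b=im.astype(int)
m=(b[...,0]>b[...,1]+60)&(b[...,0]>b[...,2]+50)&(np.hypot(W[...,0],W[...,1]-90)<50)
v,u=np.nonzero(m); print(list(zip(u,v,W[m].round().astype(int).tolist())))
for z in(114,117,120): print(z,proj(np.array([[0,75,z],[0,80,z],[0,92,z],[0,101,z]])/1e3@A.T+[*O,0],K,T).round(1).tolist())
E
```

```text
t11.07 tester mm [132.2 -61.7 284.7] yaw_y -0.02 F [-1.  -0.7  3.1] open 0.259 grip 58.8
expected grip at stop [[131.69815383 303.67255056]] seen x,z [132.20646872 284.6704956 ]
[[-12, 1], [-12, 0], [-12, -1], [-12, -1], [-12, -2], [-12, -3], [-11, -4], [-11, -5], [-11, -5], [-10, -6], [-10, -7], [-10, -7], [-9, -8], [-8, -9], [-8, -9], [-7, -10], [-7, -10], [-6, -11], [-5, -11], [-4, -11], [-4, -11], [-3, -12], [-2, -12], [-1, -12], [0, -12]]
[(np.int64(252), np.int64(266), [-3, 103, 127]), (np.int64(253), np.int64(266), [-1, 103, 126]), (np.int64(251), np.int64(267), [-7, 101, 127]), (np.int64(252), np.int64(267), [-4, 102, 125]), (np.int64(253), np.int64(267), [-2, 100, 125]), (np.int64(254), np.int64(267), [1, 101, 123]), (np.int64(251), np.int64(268), [-7, 101, 124]), (np.int64(252), np.int64(268), [-5, 101, 123]), (np.int64(253), np.int64(268), [-5, 96, 127]), (np.int64(254), np.int64(268), [-3, 95, 127]), (np.int64(255), np.int64(268), [0, 96, 124]), (np.int64(252), np.int64(269), [-6, 99, 122]), (np.int64(253), np.int64(269), [-5, 96, 124]), (np.int64(254), np.int64(269), [-7
[... 1336 characters left out ...]
.int64(273), [1, 77, 123]), (np.int64(261), np.int64(273), [2, 75, 124]), (np.int64(262), np.int64(273), [6, 78, 120]), (np.int64(257), np.int64(274), [-3, 84, 117]), (np.int64(258), np.int64(274), [-3, 81, 119]), (np.int64(259), np.int64(274), [-1, 78, 121]), (np.int64(260), np.int64(274), [-2, 73, 124]), (np.int64(261), np.int64(274), [0, 73, 124]), (np.int64(262), np.int64(274), [3, 74, 121]), (np.int64(259), np.int64(275), [-3, 76, 120]), (np.int64(260), np.int64(275), [-1, 75, 120])]
114 [[260.6, 276.8], [259.3, 275.5], [256.3, 272.5], [254.1, 270.2]]
117 [[260.5, 275.8], [259.2, 274.5], [256.2, 271.4], [254.0, 269.2]]
120 [[260.4, 274.8], [259.2, 273.5], [256.2, 270.4], [253.9, 268.1]]
```

```bash
python3 - <<'E'
from h import *
tiles=[]
for n in("side","top"):
    I=[];D=[]
    for k in range(8):
        im,d,K,T=cap(n); I.append(im.astype(float)); D.append(np.where(d>0,d,np.nan))
    im=np.mean(I,0); d=np.nanmedian(D,0); W=(cloud(np.nan_to_num(d),K,T)-[*O,0])@A*1e3
    np.savez("avg_"+n,im=im,W=W)
    x,y,z=W[...,0],W[...,1],W[...,2]
    for nm,m in dict(counter=(abs(x+130)<30)&(abs(y)<60)&(z<15),base=(abs(x+60)<15)&(abs(y-30)<60)&(abs(z-30)<10),plate=(np.hypot(x,y)<30)&(np.hypot(x,y)>23)&(abs(z-45)<8),column=(abs(x-116)<25)&(abs(y)<25)&(abs(z-148)<8),ruletop=(abs(x)<10)&(abs(y-92)<12)&(z>145)&(z<175)).items():
        print(n,nm,m.sum(),np.nanmedian(z[m]).round(2),np.nanpercentile(z[m],[10,90]).round(1))
    r=im[...,0]-np.maximum(im[...,1],im[...,2]); m=(r>25)&(np.hypot(x,y-88)<40)&(z>80)
    v,u=np.nonzero(m)
    order=np.argsort(y[m])
    print("red",m.sum(),[(int(u[i]),int(v[i]),int(r[v[i],u[i]]),*W[v[i],u[i]].round(1).tolist()) for i in order][::2])
    u0,v0=(236,248) if n=="side" else (270,280)
    S=14; c=cv2.resize(im[v0:v0+36,u0:u0+28,::-1].clip(0,255).astype(np.uint8),None,fx=S,fy=S,interpolation=cv2.INTER_NEAREST)
    for zz,col in((114,(0,255,255)),(120,(0,255,0)),(159,(255,0,255))):
        p=((proj(np.array([[0,73,zz],[0,83,zz],[0,101,zz]])/1e3@A.T+[*O,0],K,T)-[u0,v0]+.5)*S).round().astype(int); cv2.polylines(c,[p.reshape(-1,1,2)],False,col,1)
    tiles.append(c)
cv2.imwrite("pics/m.png",np.hstack(tiles))
state()
E
```

```text
side counter 1313 1.98 [0.9 3. ]
side base 594 31.97 [30.9 33. ]
side plate 143 47.39 [46.3 48.4]
side column 240 148.47 [141.9 150.9]
side ruletop 48 156.87 [147.6 161.5]
red 78 [(261, 274, 96, 1.5, 75.0, 121.4), (259, 275, 72, -3.4, 75.4, 120.9), (262, 274, 67, 4.4, 75.8, 119.2), (259, 274, 111, -2.6, 76.5, 122.5), (261, 273, 117, 3.4, 78.0, 121.0), (259, 273, 119, -0.6, 79.6, 122.0), (258, 274, 93, -3.1, 79.8, 120.3), (258, 272, 100, -1.3, 82.4, 123.2), (259, 271, 78, 1.5, 82.7, 124.3), (257, 273, 90, -3.5, 83.0, 121.0), (256, 273, 75, -5.8, 83.2, 122.2), (257, 272, 104, -3.1, 83.4, 123.4), (259, 270, 52, 2.2, 83.7, 126.1), (258, 275, 58, -1.0, 83.8, 113.3), (258, 270, 39, -0.1, 83.8, 127.3), (259, 276, 29, 1.6, 84.2, 108.7), (258, 271, 78, 0.1, 84.5, 123.8), (257, 271, 98, -2.2, 84.7, 124.8), (261, 269, 45, 8.1, 85.1, 124.8), (257, 270, 66, -1.7, 85.3, 127.0), (255, 271, 116, -6.4, 85.8, 126.3), (256, 271, 119, -3.7, 86.4, 124.4), (257, 269, 26, -0.8, 86.6, 128.4), (260, 268, 32, 7.9, 88.7, 125.2), (254, 271, 85, -6.9, 89.2, 124.0), (254, 272, 47, -6.5, 90.3, 120.2), (254, 270, 1
[... 351 characters left out ...]
 267, 76, -6.2, 102.3, 125.6), (251, 266, 51, -4.7, 104.6, 126.1), (250, 267, 33, -6.8, 105.6, 123.6)]
top counter 0 nan nan
top base 0 nan nan
top plate 0 nan nan
top column 0 nan nan
top ruletop 13 159.04 [152.8 160.1]
red 20 [(288, 300, 41, -0.9, 100.4, 136.3), (288, 301, 75, -1.1, 101.3, 123.3), (288, 303, 91, -5.3, 102.0, 124.8), (287, 300, 74, 1.2, 102.9, 123.9), (287, 302, 103, -2.8, 103.6, 124.0), (287, 303, 90, -4.9, 104.0, 124.5), (286, 299, 66, 3.7, 104.5, 123.7), (286, 300, 72, 1.7, 104.9, 123.7), (286, 302, 63, -2.2, 105.7, 122.8), (286, 303, 49, -4.3, 106.1, 122.8)]
t11.93 tester mm [132.2 -61.7 284.6] yaw_y -0.02 F [-1.4 -0.8  5.8] open 0.257 grip 59.0
  return np.nanmean(a, axis, out=out, keepdims=keepdims)
  return np.nanmean(a, axis, out=out, keepdims=keepdims)
```

View pics/m.png

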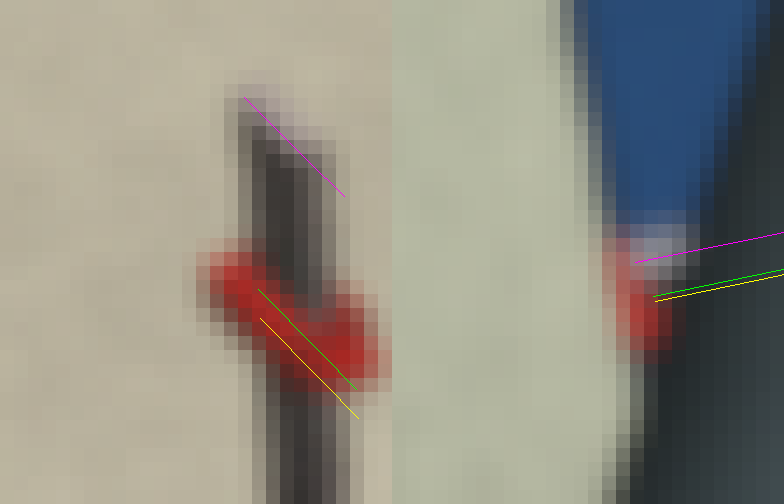

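The mark is a red collar round the rule at side pixels u 251–262, v 266–275, with its tip at about (261,274). The side camera's heights read 2 mm high, so the mark is near 119–120 mm. I'll compare pointer and mark in one picture near the end, leaning the wrist back so the view stays clear.

```bash
cat >> h.py <<'E'
def arcrows(ths,tilts,dz=19.0,r=178.0):
    """rows for grip following lever angles ths (first=now); tilts deg lean to -x"""
    def pose(th,ti):
        e=th-1.693; g=np.array([110-r*np.cos(e),0,127-r*np.sin(e)]); a=np.radians(ti)
        return g+dz*np.array([np.sin(a),0,-np.cos(a)])
    acc=np.zeros(3); p0=pose(ths[0],tilts[0])
    for i in range(1,len(ths)):
        B=R.from_euler("y",-tilts[i-1],degrees=True).as_matrix()@np.array([[0,1,0],[1,0,0],[0,0,-1.]])
        o=(B.T@(pose(ths[i],tilts[i])-p0-acc)).round(1); acc=acc+B@o
        print(i,"%.3f"%ths[i],o.tolist(),round(tilts[i-1]-tilts[i],1))
E
python3 - <<'E'
from h import *
ths=np.linspace(0,1.5,16); arcrows(ths,np.concatenate([np.zeros(2),np.linspace(0,35,15)[1:]]).round(0))
E
```

```text
1 0.100 [0.0, -17.7, -1.3] 0.0
2 0.200 [0.0, -17.2, 0.5] -2.0
3 0.300 [0.0, -16.7, 1.6] -3.0
4 0.400 [0.0, -16.6, 2.5] -3.0
5 0.500 [0.0, -16.8, 3.3] -2.0
6 0.600 [0.0, -16.6, 4.5] -2.0
7 0.700 [0.0, -15.9, 5.5] -3.0
8 0.800 [0.0, -15.6, 6.3] -3.0
9 0.900 [0.0, -15.6, 7.2] -2.0
10 1.000 [0.0, -15.2, 8.2] -2.0
11 1.100 [0.0, -14.2, 9.1] -3.0
12 1.200 [0.0, -13.8, 9.9] -3.0
13 1.300 [0.0, -13.6, 10.6] -2.0
14 1.400 [0.0, -12.9, 11.5] -2.0
15 1.500 [0.0, -11.8, 12.4] -3.0
```

Call:
apply_moves:
  moves:
    - {"jaw": 0.1, "offset": [0, -17.7, -1.3], "rot": [0, 0, 0]}
    - {"jaw": 0.1, "offset": [0, -17.2, 0.5], "rot": [-2, 0, 0]}
    - {"jaw": 0.1, "offset": [0, -16.7, 1.6], "rot": [-3, 0, 0]}
    - {"jaw": 0.1, "offset": [0, -16.6, 2.5], "rot": [-3, 0, 0]}
    - {"jaw": 0.1, "offset": [0, -16.8, 3.3], "rot": [-2, 0, 0]}

```text
time_s: 12.55
eef_pos: [0.5856, -0.0862, 0.274]
eef_rot: [0.06, 0.674, 0.733, 0.066]
wrist_force: [2.5, 1.8, 2.0]
opening: 0.26
grasp_force: 59.1
```

```bash
cat >> h.py <<'E'
def lev(r=19.0):
    t,M=state(); t=t*1e3; g=t-r*M[:,2]; ti=np.degrees(np.arctan2(M[0,2],-M[2,2]))
    v=g[[0,2]]-[110,127]; th=1.693-np.arctan2(v[1],-v[0]); print("grip",g.round(1),"tilt",ti.round(2),"lever",th.round(4),"radius",np.hypot(*v).round(1),"pointer z",(127-110*np.sin(th-1.693)).round(2)); return th,ti
E
python3 -c "
from h import *
lev()"
```

```text
t12.55 tester mm [ 48.4 -61.2 274. ] yaw_y -0.02 F [2.6 1.6 2. ] open 0.26 grip 59.1
grip [ 45.  -61.2 292.7] tilt 10.24 lever 0.4959 radius 178.0 pointer z 229.41
```

Tracking well.

Call:
apply_moves:
  moves:
    - {"jaw": 0.1, "offset": [0, -16.6, 4.5], "rot": [-2, 0, 0]}
    - {"jaw": 0.1, "offset": [0, -15.9, 5.5], "rot": [-3, 0, 0]}
    - {"jaw": 0.1, "offset": [0, -15.6, 6.3], "rot": [-3, 0, 0]}
    - {"jaw": 0.1, "offset": [0, -15.6, 7.2], "rot": [-2, 0, 0]}
    - {"jaw": 0.1, "offset": [0, -15.2, 8.2], "rot": [-2, 0, 0]}

```text
time_s: 13.18
eef_pos: [0.5176, -0.0915, 0.2228]
eef_rot: [0.129, 0.664, 0.722, 0.141]
wrist_force: [0.4, 3.8, 2.7]
opening: 0.262
grasp_force: 59.3
```

Call:
apply_moves:
  moves:
    - {"jaw": 0.1, "offset": [0, -14.2, 9.1], "rot": [-3, 0, 0]}
    - {"jaw": 0.1, "offset": [0, -13.8, 9.9], "rot": [-3, 0, 0]}
    - {"jaw": 0.1, "offset": [0, -13.6, 10.6], "rot": [-2, 0, 0]}
    - {"jaw": 0.1, "offset": [0, -12.9, 11.5], "rot": [-2, 0, 0]}
    - {"jaw": 0.1, "offset": [0, -11.8, 12.4], "rot": [-3, 0, 0]}

```text
time_s: 13.8
eef_pos: [0.4835, -0.0942, 0.1443]
eef_rot: [0.203, 0.645, 0.702, 0.222]
wrist_force: [11.0, 8.6, -0.7]
opening: 0.261
grasp_force: 58.9
```

```bash
python3 -c "
from h import *
th,ti=lev()
arcrows(np.linspace(th,1.70,6),[ti]*6)
im,d,K,T=cap('side'); cv2.imwrite('pics/s1.png',cv2.resize(im[170:370,170:410,::-1],(720,600)))
W=(cloud(d,K,T)-[*O,0])@A*1e3
b=im.astype(int); r=b[...,0]-np.maximum(b[...,1],b[...,2]); m=(r>25)&(np.hypot(W[...,0],W[...,1]-88)<40)&(W[...,2]>80); print(m.sum())
"
```

```text
t13.80 tester mm [-54.  -60.7 144.3] yaw_y -0.02 F [11.7  7.6 -0.7] open 0.261 grip 58.9
grip [-64.9 -60.7 159.9] tilt 35.04 lever 1.507 radius 177.9 pointer z 147.34
1 1.546 [0.0, -4.8, 4.9] 0.0
2 1.584 [0.0, -4.7, 5.1] 0.0
3 1.623 [0.0, -4.4, 5.2] 0.0
4 1.661 [0.0, -4.2, 5.4] 0.0
5 1.700 [0.0, -4.0, 5.6] 0.0
74
```

View pics/s1.png

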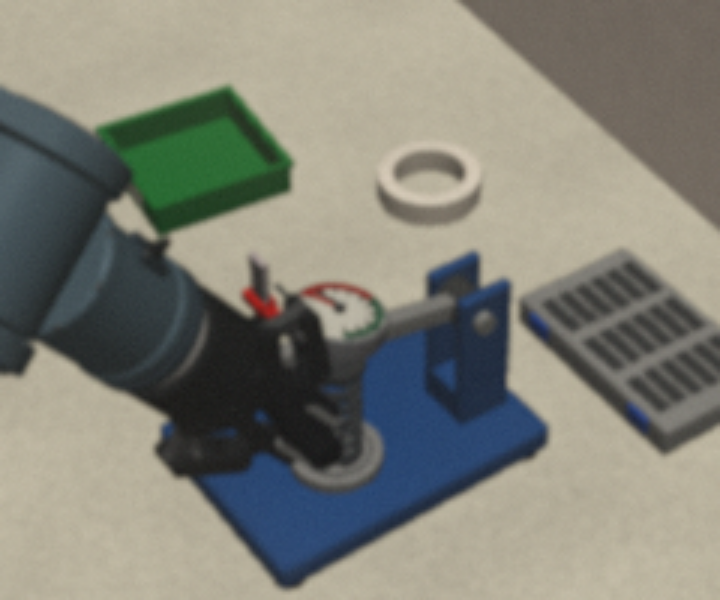

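The side view is clear: the red mark is at (262,303), the dial face at (340,310) and the foot just over the spring at (345,385). Continuing slowly.

Call:
apply_moves:
  moves:
    - {"jaw": 0.1, "offset": [0, -4.8, 4.9], "rot": [0, 0, 0]}
    - {"jaw": 0.1, "offset": [0, -4.7, 5.1], "rot": [0, 0, 0]}
    - {"jaw": 0.1, "offset": [0, -4.4, 5.2], "rot": [0, 0, 0]}
    - {"jaw": 0.1, "offset": [0, -4.2, 5.4], "rot": [0, 0, 0]}
    - {"jaw": 0.1, "offset": [0, -4.0, 5.6], "rot": [0, 0, 0]}

```text
time_s: 14.48
eef_pos: [0.4807, -0.0944, 0.1105]
eef_rot: [0.203, 0.645, 0.702, 0.222]
wrist_force: [-8.0, 5.8, 11.4]
opening: 0.258
grasp_force: 63.7
```

```bash
python3 -c "
from h import *
th,ti=lev()
arcrows(np.linspace(th,1.745,6),[ti]*6)
I=np.mean([cap('side')[0].astype(float) for _ in range(6)],0); np.save('s2.npy',I)
im,d,K,T=cap('side')
u0,v0=240,250; S=12
c=cv2.resize(I[v0:v0+48,u0:u0+64,::-1].clip(0,255).astype(np.uint8),None,fx=S,fy=S,interpolation=cv2.INTER_CUBIC)
for zz,col in((114,(0,255,255)),(120,(0,255,0)),(126,(255,255,0))):
    p=((proj(np.array([[0,60,zz],[0,74,zz]])/1e3@A.T+[*O,0],K,T)-[u0,v0]+.5)*S).round().astype(int); cv2.line(c,p[0].tolist(),p[1].tolist(),col,1)
cv2.imwrite('pics/s2.png',c)
lev()
"
```

```text
t14.47 tester mm [-56.8 -60.7 110.5] yaw_y 0.01 F [-7.5  6.5 11.4] open 0.258 grip 63.7
grip [-67.7 -60.7 126. ] tilt 34.95 lever 1.6984 radius 177.7 pointer z 126.41
1 1.708 [0.0, -0.9, 1.4] 0.0
2 1.717 [0.0, -1.0, 1.3] 0.0
3 1.726 [0.0, -0.9, 1.4] 0.0
4 1.736 [0.0, -0.9, 1.4] 0.0
5 1.745 [0.0, -0.9, 1.4] 0.0
t14.82 tester mm [-56.8 -60.7 110.7] yaw_y 0.02 F [-7.8  4.5 10.3] open 0.261 grip 63.7
grip [-67.7 -60.7 126.3] tilt 34.95 lever 1.6969 radius 177.7 pointer z 126.58
```

View pics/s2.png

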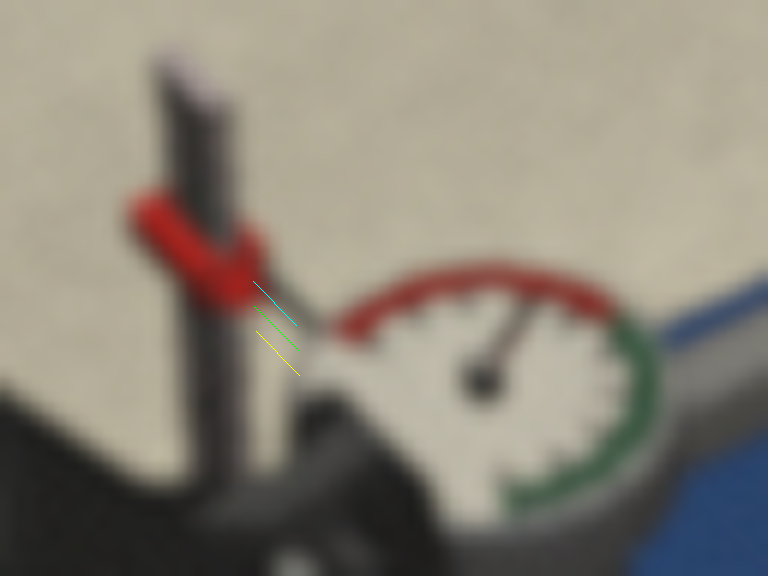

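The pointer rod (tip about (255,262), running to (315,325)) is still above the mark collar (about (145,205) to (245,290)). The needle at (530,300) already reads about 12 N with some 11 mm of travel, so the spring looks sound. I'll fit the mark's height from the images.

```bash
cat > fit.py <<'E'
from h import *
from scipy.optimize import differential_evolution, minimize
p=ctrl.camera_params("side"); K=np.array(p["K"]);T=np.array(p["cam_to_world"])
SS=4; U0,U1,V0,V1=243,267,250,284
uu,vv=np.meshgrid((np.arange((U1-U0)*SS)+.5)/SS-.5+U0,(np.arange((V1-V0)*SS)+.5)/SS-.5+V0)
C=A.T@(T[:3,3]-[*O,0])*1e3
def rays(du,dv):
    d=np.stack([(uu-du-K[0,2])/K[0,0],(vv-dv-K[1,2])/K[1,1],np.ones_like(uu)],-1); return d@(A.T@T[:3,:3]).T
def box(D,lo,hi):
    a=(np.array(lo)-C)/D; b=(np.array(hi)-C)/D; n=np.minimum(a,b); tn=n.max(-1); tf=np.maximum(a,b).min(-1)
    return np.where(tn<tf,tn,np.inf), n.argmax(-1)
def faces(q):
    du,dv,m,hz,hx,y0,y1,rx,s=q; D=rays(du,dv)
    t1,f1=box(D,[-rx,83,0],[rx,101,159]); t2,f2=box(D,[-hx,y0,m-hz],[hx,y1,m+hz])
    idx=np.where(np.isinf(np.minimum(t1,t2)),0,np.where(t1<t2,1+f1,4+f2))
    F=np.stack([(idx==i).astype(np.float32) for i in range(7)],-1)
    F=cv2.GaussianBlur(F,(0,0),abs(s)*SS+.1)
    return F.reshape(V1-V0,SS,U1-U0,SS,7).mean((1,3)).reshape(-1,7)
def cost(q,im,full=False):
    F=faces(q); Y=im[V0:V1,U0:U1].reshape(-1,3)/255.
    X=np.linalg.solve(F.T@F+1e-3*np.eye(7),F.T@Y); r=Y-F@X
    return (r,X) if full else float((r**2).mean()*1e4)
if __name__=="__main__":
    im=np.load("avg_side.npz")["im"]
    bnd=[(-2,2),(-2,2),(110,126),(1.5,7),(3,12),(70,82),(101.5,108),(1,6),(.4,1.6)]
    r=differential_evolution(cost,bnd,args=(im,),seed=1,popsize=8,maxiter=60,tol=1e-6)
    print(r.fun,r.x.round(2)); _,X=cost(r.x,im,True); print((X*255).round().tolist())
    for m in(r.x[2]-2,r.x[2]+2):
        q=r.x.copy(); q[2]=m; f=lambda z:cost(np.r_[z[:2],m,z[2:]],im); o=minimize(f,np.delete(q,2),method="Nelder-Mead",options=dict(maxiter=300)); print(m,o.fun,o.x.round(2))
E
time python3 fit.py
```

```text
2.088616639915079 [  0.45  -0.57 117.99   4.63   6.74  79.1  106.49   1.85   0.91]
[[185.0, 178.0, 158.0], [60.0, 57.0, 54.0], [86.0, 83.0, 81.0], [183.0, 165.0, 166.0], [82.0, 42.0, 37.0], [141.0, 44.0, 39.0], [187.0, 39.0, 33.0]]
115.98868704138877 3.220215139368695 [  0.45  -0.59   4.93   6.38  80.37 107.53   1.81   0.94]
119.98868704138877 2.9728650343256815 [  0.47  -0.56   4.65   6.73  77.95 105.71   1.84   0.94]
real	0m24.164s
user	0m22.873s
sys	0m2.007s
```

```bash
cat > ptr.py <<'E'
from fit import *
from scipy.ndimage import map_coordinates
def ptrz(I,du=.45,dv=-.57,show=True):
    g=I.mean(-1); zs=np.arange(112,136,.5); prof=[]
    for y in np.arange(52,80,2):
        x=0.0
        P=proj(np.stack([np.full_like(zs,x),np.full_like(zs,y),zs],-1)/1e3@A.T+[*O,0],K,T)+[du,dv]
        v=map_coordinates(g,[P[:,1],P[:,0]],order=3); prof.append(v)
        if show: print(y,"minz",zs[v.argmin()],v.min().round(),P[v.argmin()].round(1),v[::4].round().astype(int).tolist())
if __name__=="__main__":
    ptrz(np.load("s2.npy")); lev()
E
python3 ptr.py
```

```text
52 minz 112.0 66.0 [267. 283.] [66, 100, 136, 161, 173, 174, 166, 149, 128, 118, 128, 148]
54 minz 112.0 93.0 [266.5 282.4] [93, 128, 155, 169, 171, 164, 151, 132, 117, 120, 137, 157]
56 minz 127.5 113.0 [265.6 276.5] [122, 149, 164, 166, 160, 150, 135, 118, 113, 123, 142, 158]
58 minz 127.0 110.0 [265.1 276.2] [142, 156, 159, 156, 150, 139, 124, 112, 111, 124, 142, 158]
60 minz 127.0 109.0 [264.6 275.7] [149, 154, 154, 152, 147, 135, 121, 110, 111, 124, 141, 157]
62 minz 127.0 107.0 [264.1 275.1] [150, 154, 156, 155, 149, 136, 120, 109, 110, 123, 140, 155]
64 minz 126.5 105.0 [263.6 274.8] [157, 162, 163, 160, 152, 136, 118, 106, 108, 122, 139, 152]
66 minz 126.5 101.0 [263.1 274.3] [168, 170, 168, 163, 151, 133, 113, 101, 104, 118, 135, 146]
68 minz 126.0 92.0 [262.6 273.9] [174, 173, 170, 162, 147, 125, 103, 92, 98, 113, 126, 134]
70 minz 125.5 82.0 [262.1 273.6] [174, 172, 167, 157, 137, 110, 88, 83, 92, 105, 114, 122]
72 minz 124.5 76.0 [261.6 273.4] [169, 166, 158, 142, 117, 90, 77, 78, 87, 94, 100, 112]
74 minz 124.0 72.0 [261.1 273.1] [159, 154, 141, 119, 94, 77, 72, 76, 79, 83, 93, 107]
76 minz 123.0 72.0 [260.6 272.9] [145, 135, 117, 95, 78, 72, 72, 72, 74, 79, 90, 106]
78 minz 125.0 70.0 [260.  271.7] [126, 111, 94, 79, 74, 73, 71, 71, 73, 80, 91, 106]
t14.82 tester mm [-56.8 -60.7 110.7] yaw_y 0.02 F [-7.8  4.5 10.3] open 0.261 grip 63.7
grip [-67.7 -60.7 126.3] tilt 34.95 lever 1.6969 radius 177.7 pointer z 126.58
```

The image gives the pointer at 126.9 mm against 126.6 from the kinematics, so they agree. The mark fits at 118.0 mm. The target is pointer ≈118.2, lever ≈1.773.

```bash
python3 -c "
from h import *
th,ti=lev()
arcrows(np.linspace(th,1.762,6),[ti]*6)"
```

```text
t14.82 tester mm [-56.8 -60.7 110.7] yaw_y 0.02 F [-7.8  4.5 10.3] open 0.261 grip 63.7
grip [-67.7 -60.7 126.3] tilt 34.95 lever 1.6969 radius 177.7 pointer z 126.58
1 1.710 [0.0, -1.3, 1.9] 0.0
2 1.723 [0.0, -1.3, 1.9] 0.0
3 1.736 [0.0, -1.3, 2.0] 0.0
4 1.749 [0.0, -1.2, 2.0] 0.0
5 1.762 [0.0, -1.2, 1.9] 0.0
```

Call:
apply_moves:
  moves:
    - {"jaw": 0.1, "offset": [0, -1.3, 1.9], "rot": [0, 0, 0]}
    - {"jaw": 0.1, "offset": [0, -1.3, 1.9], "rot": [0, 0, 0]}
    - {"jaw": 0.1, "offset": [0, -1.3, 2.0], "rot": [0, 0, 0]}
    - {"jaw": 0.1, "offset": [0, -1.2, 1.9], "rot": [0, 0, 0]}
    - {"jaw": 0.1, "offset": [0, -0.6, 1.0], "rot": [0, 0, 0]}

```text
time_s: 15.45
eef_pos: [0.4811, -0.0944, 0.1005]
eef_rot: [0.203, 0.645, 0.702, 0.222]
wrist_force: [-12.7, 4.9, 14.9]
opening: 0.259
grasp_force: 64.3
```

```bash
python3 -c "
from ptr import *
I=np.mean([cap('side')[0].astype(float) for _ in range(4)],0); np.save('s3.npy',I)
ptrz(I)
th,ti=lev()
arcrows(np.linspace(th,1.772,6),[ti]*6)"
```

```text
52 minz 123.0 109.0 [266.8 279.2] [177, 175, 167, 149, 127, 111, 111, 129, 150, 166, 173, 173]
54 minz 122.0 110.0 [266.3 279. ] [175, 169, 157, 137, 119, 110, 118, 136, 156, 167, 171, 173]
56 minz 121.5 110.0 [265.8 278.6] [167, 159, 145, 128, 114, 110, 119, 139, 156, 166, 172, 175]
58 minz 121.5 106.0 [265.2 278.1] [157, 150, 138, 123, 110, 107, 120, 139, 156, 167, 172, 173]
60 minz 121.0 105.0 [264.7 277.8] [153, 148, 136, 120, 107, 108, 120, 139, 155, 165, 168, 169]
62 minz 121.0 105.0 [264.2 277.2] [158, 151, 137, 120, 108, 107, 119, 137, 151, 159, 163, 165]
64 minz 121.0 103.0 [263.7 276.7] [163, 153, 138, 120, 106, 105, 116, 131, 142, 150, 156, 160]
66 minz 121.0 101.0 [263.2 276.2] [166, 155, 139, 117, 103, 102, 110, 121, 132, 141, 147, 151]
68 minz 122.0 97.0 [262.6 275.3] [167, 156, 136, 115, 101, 97, 101, 111, 122, 131, 136, 138]
70 minz 122.0 88.0 [262.1 274.8] [166, 152, 133, 112, 94, 88, 92, 103, 113, 118, 120, 123]
72 minz 121.5 81.0 [261.6 274.5] [160, 147, 126, 103, 85, 82, 87, 95, 100, 101, 104, 111]
74 minz 121.0 78.0 [261.1 274.1] [151, 135, 114, 91, 80, 79, 83, 85, 86, 87, 93, 107]
76 minz 127.5 76.0 [260.5 271.3] [137, 121, 100, 83, 77, 78, 78, 77, 76, 80, 91, 106]
78 minz 126.5 71.0 [260.  271.2] [121, 104, 88, 79, 77, 77, 74, 71, 73, 81, 92, 105]
t15.65 tester mm [-56.4 -60.7 100.5] yaw_y 0.03 F [-12.    6.3  15. ] open 0.26 grip 64.2
grip [-67.3 -60.7 116.1] tilt 34.97 lever 1.7545 radius 177.7 pointer z 120.24
1 1.758 [0.0, -0.3, 0.5] 0.0
2 1.762 [0.0, -0.3, 0.6] 0.0
3 1.765 [0.0, -0.4, 0.5] 0.0
4 1.769 [0.0, -0.3, 0.5] 0.0
5 1.772 [0.0, -0.3, 0.6] 0.0
```

Call:
apply_moves:
  moves:
    - {"jaw": 0.1, "offset": [0, -0.4, 0.7], "rot": [0, 0, 0]}
    - {"jaw": 0.1, "offset": [0, -0.4, 0.7], "rot": [0, 0, 0]}
    - {"jaw": 0.1, "offset": [0, -0.4, 0.7], "rot": [0, 0, 0]}
    - {"jaw": 0.1, "offset": [0, -0.4, 0.6], "rot": [0, 0, 0]}
    - {"jaw": 0.1, "offset": [0, 0, 0], "rot": [0, 0, 0]}

```text
time_s: 16.27
eef_pos: [0.4813, -0.0944, 0.0974]
eef_rot: [0.203, 0.645, 0.702, 0.222]
wrist_force: [-13.4, 6.0, 15.9]
opening: 0.259
grasp_force: 64.4
```

```bash
python3 -c "
from ptr import *
I=np.mean([cap('side')[0].astype(float) for _ in range(6)],0); np.save('s4.npy',I)
ptrz(I); lev()
c=cv2.resize(I[250:298,240:304,::-1].clip(0,255).astype(np.uint8),None,fx=12,fy=12,interpolation=cv2.INTER_CUBIC); cv2.imwrite('pics/s4.png',c)"
```

```text
52 minz 121.0 96.0 [266.8 279.9] [175, 160, 137, 112, 97, 99, 115, 137, 156, 168, 173, 174]
54 minz 120.5 96.0 [266.3 279.5] [164, 147, 125, 106, 97, 101, 119, 140, 158, 168, 173, 174]
56 minz 120.0 94.0 [265.8 279.2] [153, 136, 118, 103, 94, 101, 120, 142, 158, 168, 173, 174]
58 minz 120.0 93.0 [265.3 278.6] [146, 131, 116, 99, 93, 101, 122, 142, 157, 168, 172, 172]
60 minz 120.0 93.0 [264.7 278.1] [144, 133, 115, 98, 93, 103, 122, 142, 157, 165, 168, 169]
62 minz 119.5 93.0 [264.2 277.8] [149, 135, 116, 98, 93, 102, 122, 141, 153, 160, 162, 165]
64 minz 119.5 92.0 [263.7 277.2] [153, 137, 116, 98, 92, 103, 120, 135, 145, 151, 155, 160]
66 minz 119.5 92.0 [263.2 276.7] [155, 137, 115, 97, 92, 99, 113, 125, 134, 141, 147, 151]
68 minz 120.0 89.0 [262.7 276. ] [155, 136, 114, 96, 89, 94, 105, 115, 123, 131, 135, 137]
70 minz 120.5 86.0 [262.2 275.3] [152, 133, 111, 93, 86, 88, 96, 105, 112, 117, 119, 123]
72 minz 120.5 82.0 [261.7 274.8] [147, 127, 106, 89, 82, 84, 89, 96, 100, 101, 103, 111]
74 minz 120.5 79.0 [261.1 274.3] [138, 120, 100, 85, 79, 80, 83, 87, 87, 87, 92, 107]
76 minz 128.0 77.0 [260.5 271.2] [127, 110, 93, 81, 77, 78, 79, 78, 77, 80, 90, 107]
78 minz 126.0 72.0 [260.  271.3] [114, 99, 85, 79, 78, 76, 73, 72, 74, 80, 92, 106]
t16.57 tester mm [-56.2 -60.7  97.5] yaw_y 0.05 F [-12.4   7.3  15.2] open 0.261 grip 64.4
grip [-67.1 -60.7 113. ] tilt 34.97 lever 1.7717 radius 177.6 pointer z 118.35
```

View pics/s4.png

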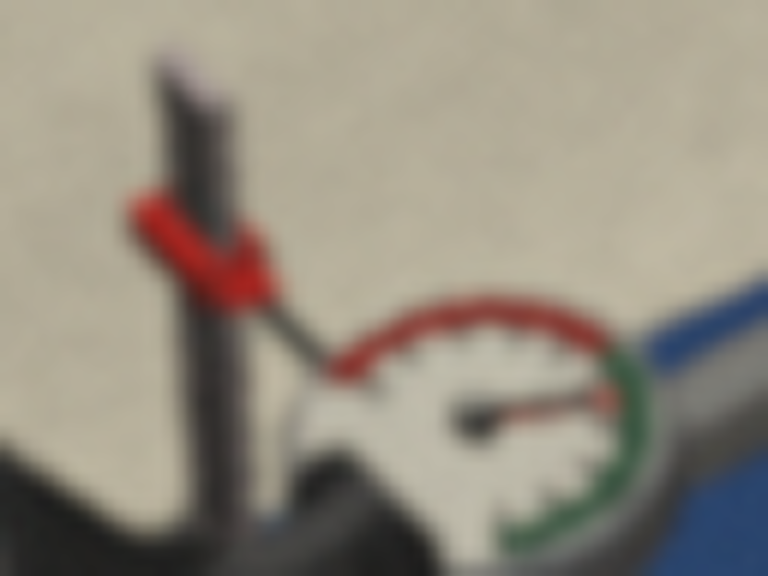

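The rod runs into the collar's tip near (270,295), and the needle at (605,400) is in the green sector at about 20 N, so the spring is sound. I'll refine the tip height with a model that includes a tip block.

```bash
cat > fit2.py <<'E'
from fit import *
import fit
def faces(q):
    du,dv,m,hz,hx,y0,y1,rx,s,tx,yt,tz=q; D=rays(du,dv)
    t1,f1=box(D,[-rx,83,0],[rx,101,159]); t2,f2=box(D,[-hx,y0,m-hz],[hx,y1,m+hz]); t3,f3=box(D,[-tx,yt,m-tz],[tx,y0+.1,m+tz])
    f2=np.where(t3<t2,f3,f2); t2=np.minimum(t2,t3)
    idx=np.where(np.isinf(np.minimum(t1,t2)),0,np.where(t1<t2,1+f1,4+f2))
    F=np.stack([(idx==i).astype(np.float32) for i in range(7)],-1)
    F=cv2.GaussianBlur(F,(0,0),abs(s)*SS+.1)
    return F.reshape(V1-V0,SS,U1-U0,SS,7).mean((1,3)).reshape(-1,7)
fit.faces=faces
im=np.load("avg_side.npz")["im"]
bnd=[(0,1),(-1.2,0),(112,124),(1.5,7),(3,12),(77,83),(101.5,108),(1,4),(.6,1.2),(.5,6),(66,77),(.5,5)]
r=differential_evolution(cost,bnd,args=(im,),seed=2,popsize=7,maxiter=70,tol=1e-6)
print(r.fun,r.x.round(2)); _,X=cost(r.x,im,True); print((X*255).round().tolist())
for m in(117,119,120):
    f=lambda z:cost(np.r_[z[:2],m,z[2:]],im); o=minimize(f,np.delete(r.x,2),method="Nelder-Mead",options=dict(maxiter=400)); print(m,o.fun,o.x.round(2))
E
time python3 fit2.py
```

```text
1.3214558460486308 [  0.54  -0.61 118.3    4.24   7.27  82.89 106.37   2.01   0.88   4.76
  75.58   1.15]
[[185.0, 178.0, 158.0], [59.0, 56.0, 53.0], [100.0, 93.0, 88.0], [182.0, 166.0, 165.0], [82.0, 45.0, 38.0], [103.0, 31.0, 28.0], [194.0, 40.0, 35.0]]
117 1.9425858911191907 [  0.54  -0.63   4.35   6.93  82.25 107.33   2.06   0.91   4.71  76.77
   1.16]
119 1.3546658350406666 [  0.55  -0.61   4.2    7.27  82.9  106.05   2.01   0.9    4.75  74.95
   1.19]
120 1.7596135852829802 [  0.55  -0.59   4.16   7.34  82.92 105.2    2.04   0.91   4.73  74.22
   1.2 ]
real	0m33.814s
user	0m32.428s
sys	0m1.980s
```

The mark fits at about 118.5 mm and the pointer at about 118.9, so I go down a further 0.3 mm and hold.

Call:
apply_moves:
  moves:
    - {"jaw": 0.1, "offset": [0, -0.3, 0.4], "rot": [0, 0, 0]}
    - {"jaw": 0.1, "offset": [0, 0, 0], "rot": [0, 0, 0]}
    - {"jaw": 0.1, "offset": [0, 0, 0], "rot": [0, 0, 0]}
    - {"jaw": 0.1, "offset": [0, 0, 0], "rot": [0, 0, 0]}
    - {"jaw": 0.1, "offset": [0, 0, 0], "rot": [0, 0, 0]}

```text
time_s: 17.2
eef_pos: [0.4813, -0.0944, 0.097]
eef_rot: [0.203, 0.645, 0.702, 0.222]
wrist_force: [-13.6, 5.7, 16.2]
opening: 0.262
grasp_force: 64.4
```

Call:
apply_moves:
  moves:
    - {"jaw": 0.1, "offset": [0, 0, 0], "rot": [0, 0, 0]}
    - {"jaw": 0.1, "offset": [0, 0, 0], "rot": [0, 0, 0]}
    - {"jaw": 0.1, "offset": [0, 0, 0], "rot": [0, 0, 0]}
    - {"jaw": 0.1, "offset": [0, 0, 0], "rot": [0, 0, 0]}
    - {"jaw": 0.1, "offset": [0, 0, 0], "rot": [0, 0, 0]}

```text
time_s: 17.82
eef_pos: [0.4813, -0.0944, 0.097]
eef_rot: [0.203, 0.645, 0.702, 0.222]
wrist_force: [-13.3, 6.6, 16.4]
opening: 0.259
grasp_force: 64.4
```

Call:
apply_moves:
  moves:
    - {"jaw": 0.1, "offset": [0, 0, 0], "rot": [0, 0, 0]}
    - {"jaw": 0.1, "offset": [0, 0, 0], "rot": [0, 0, 0]}
    - {"jaw": 0.1, "offset": [0, 0, 0], "rot": [0, 0, 0]}
    - {"jaw": 0.1, "offset": [0, 0, 0], "rot": [0, 0, 0]}
    - {"jaw": 0.1, "offset": [0, 0, 0], "rot": [0, 0, 0]}

```text
time_s: 18.45
eef_pos: [0.4813, -0.0944, 0.097]
eef_rot: [0.203, 0.645, 0.702, 0.222]
wrist_force: [-13.6, 5.5, 16.5]
opening: 0.259
grasp_force: 64.4
```

```bash
python3 -c "
from ptr import *
I=np.mean([cap('side')[0].astype(float) for _ in range(4)],0); np.save('s5.npy',I)
ptrz(I,.54,-.61); th,ti=lev()
# needle angle: red-ish pixels on the dial face near centre
b=I; r=b[...,0]-np.maximum(b[...,1],b[...,2]); 
n=12
tilts=np.r_[np.full(4,ti),np.linspace(ti,0,15)[1:]]
arcrows(np.r_[np.linspace(th,1.60,4),np.linspace(1.60,0.02,16)[1:]],np.r_[tilts,0][:19].round(0))"
```

```text
52 minz 119.5 106.0 [266.9 280.3] [172, 156, 132, 112, 106, 116, 134, 153, 167, 173, 174, 174]
54 minz 119.0 107.0 [266.4 280. ] [162, 142, 121, 109, 108, 119, 138, 155, 166, 171, 174, 174]
56 minz 119.0 106.0 [265.9 279.5] [149, 131, 116, 107, 107, 119, 137, 153, 163, 170, 174, 174]
58 minz 119.0 103.0 [265.4 278.9] [140, 127, 115, 105, 104, 116, 134, 150, 161, 169, 173, 173]
60 minz 119.0 100.0 [264.9 278.4] [141, 129, 114, 102, 101, 113, 130, 146, 160, 167, 169, 171]
62 minz 119.5 98.0 [264.3 277.7] [146, 131, 114, 101, 98, 108, 126, 144, 156, 161, 165, 167]
64 minz 119.5 94.0 [263.8 277.2] [150, 132, 113, 98, 94, 105, 123, 138, 147, 154, 159, 161]
66 minz 119.5 92.0 [263.3 276.7] [151, 132, 112, 96, 92, 101, 115, 128, 138, 145, 150, 153]
68 minz 119.5 89.0 [262.8 276.1] [151, 131, 109, 93, 89, 96, 107, 119, 127, 134, 138, 141]
70 minz 120.0 86.0 [262.3 275.5] [149, 128, 106, 91, 86, 90, 99, 109, 116, 120, 123, 128]
72 minz 120.5 82.0 [261.7 274.8] [143, 122, 102, 88, 82, 85, 92, 99, 103, 104, 108, 116]
74 minz 120.5 78.0 [261.2 274.2] [134, 116, 98, 84, 79, 80, 86, 89, 89, 90, 96
[... 195 characters left out ...]
56.2 -60.7  97. ] yaw_y 0.04 F [-11.5   6.7  16.3] open 0.263 grip 64.4
grip [-67.1 -60.7 112.6] tilt 34.98 lever 1.7743 radius 177.6 pointer z 118.07
1 1.716 [0.0, 5.5, -8.8] 0.0
2 1.658 [0.0, 6.0, -8.4] 0.0
3 1.600 [0.0, 6.4, -8.1] 0.0
4 1.495 [0.0, 11.9, -13.6] 3.0
5 1.389 [0.0, 12.9, -13.0] 2.0
6 1.284 [0.0, 13.4, -11.9] 3.0
7 1.179 [0.0, 14.4, -11.2] 2.0
8 1.073 [0.0, 14.8, -10.1] 3.0
9 0.968 [0.0, 15.7, -9.2] 2.0
10 0.863 [0.0, 15.9, -8.1] 3.0
11 0.757 [0.0, 16.7, -7.2] 2.0
12 0.652 [0.0, 16.8, -5.9] 3.0
13 0.547 [0.0, 17.4, -5.0] 2.0
14 0.441 [0.0, 17.4, -3.7] 3.0
15 0.336 [0.0, 17.8, -2.7] 2.0
16 0.231 [0.0, 17.7, -1.4] 3.0
17 0.125 [0.0, 18.1, -0.4] 2.0
18 0.020 [0.0, 18.7, 0.9] 0.0
```

Held for over a second at the mark in the green sector: the spring is sound. Raising the lever while still holding it.

Call:
apply_moves:
  moves:
    - {"jaw": 0.1, "offset": [0, 5.5, -8.8], "rot": [0, 0, 0]}
    - {"jaw": 0.1, "offset": [0, 6.0, -8.4], "rot": [0, 0, 0]}
    - {"jaw": 0.1, "offset": [0, 6.4, -8.1], "rot": [0, 0, 0]}
    - {"jaw": 0.1, "offset": [0, 11.9, -13.6], "rot": [3, 0, 0]}
    - {"jaw": 0.1, "offset": [0, 12.9, -13.0], "rot": [2, 0, 0]}

```text
time_s: 19.27
eef_pos: [0.4871, -0.094, 0.1635]
eef_rot: [0.174, 0.654, 0.711, 0.19]
wrist_force: [7.9, 7.6, -2.7]
opening: 0.258
grasp_force: 61.9
```

Call:
apply_moves:
  moves:
    - {"jaw": 0.1, "offset": [0, 13.4, -11.9], "rot": [3, 0, 0]}
    - {"jaw": 0.1, "offset": [0, 14.4, -11.2], "rot": [2, 0, 0]}
    - {"jaw": 0.1, "offset": [0, 14.8, -10.1], "rot": [3, 0, 0]}
    - {"jaw": 0.1, "offset": [0, 15.7, -9.2], "rot": [2, 0, 0]}
    - {"jaw": 0.1, "offset": [0, 15.9, -8.1], "rot": [3, 0, 0]}

```text
time_s: 19.9
eef_pos: [0.5336, -0.0903, 0.2408]
eef_rot: [0.099, 0.669, 0.728, 0.108]
wrist_force: [-0.3, 3.9, 1.9]
opening: 0.261
grasp_force: 62.7
```

Call:
apply_moves:
  moves:
    - {"jaw": 0.1, "offset": [0, 16.7, -7.2], "rot": [2, 0, 0]}
    - {"jaw": 0.1, "offset": [0, 16.8, -5.9], "rot": [3, 0, 0]}
    - {"jaw": 0.1, "offset": [0, 17.4, -5.0], "rot": [2, 0, 0]}
    - {"jaw": 0.1, "offset": [0, 17.4, -3.7], "rot": [3, 0, 0]}
    - {"jaw": 0.1, "offset": [0, 17.8, -2.7], "rot": [2, 0, 0]}

```text
time_s: 20.52
eef_pos: [0.6133, -0.084, 0.2825]
eef_rot: [0.03, 0.676, 0.736, 0.033]
wrist_force: [1.6, 1.2, -0.1]
opening: 0.264
grasp_force: 62.6
```

```bash
python3 -c "
from h import *
th,ti=lev()
arcrows(np.r_[np.linspace(th,0.08,4),0.03,0.01],[ti,3,0,0,0,0])"
```

```text
t20.52 tester mm [ 76.2 -61.4 282.5] yaw_y 0.02 F [ 1.7  1.  -0.1] open 0.264 grip 62.6
grip [ 74.5 -61.4 301.5] tilt 5.07 lever 0.3227 radius 178.0 pointer z 234.8
1 0.242 [0.0, 13.7, -1.0] 2.1
2 0.161 [0.0, 13.4, -0.5] 3
3 0.080 [0.0, 14.4, 0.1] 0
4 0.030 [0.0, 8.9, 0.6] 0
5 0.010 [0.0, 3.5, 0.3] 0
```

Call:
apply_moves:
  moves:
    - {"jaw": 0.1, "offset": [0, 13.7, -1.0], "rot": [2.1, 0, 0]}
    - {"jaw": 0.1, "offset": [0, 13.4, -0.5], "rot": [3, 0, 0]}
    - {"jaw": 0.1, "offset": [0, 14.4, 0.1], "rot": [0, 0, 0]}
    - {"jaw": 0.1, "offset": [0, 8.9, 0.6], "rot": [0, 0, 0]}
    - {"jaw": 0.1, "offset": [0, 3.5, 0.3], "rot": [0, 0, 0]}

```text
time_s: 21.15
eef_pos: [0.6666, -0.0798, 0.285]
eef_rot: [0.001, 0.677, 0.736, 0.0]
wrist_force: [4.0, 2.0, 5.0]
opening: 0.267
grasp_force: 63.1
```

Call:
apply_moves:
  moves:
    - {"jaw": 0.1, "offset": [0, 1, 0], "rot": [0, 0, 0]}
    - {"jaw": 0.1, "offset": [0, 0, 0], "rot": [0, 0, 0]}
    - {"jaw": 0.1, "offset": [0, 0, 0], "rot": [0, 0, 0]}
    - {"jaw": 0.3, "offset": [0, 0, 0], "rot": [0, 0, 0]}
    - {"jaw": 0.45, "offset": [0, 0, 0], "rot": [0, 0, 0]}

```text
time_s: 21.78
eef_pos: [0.6649, -0.08, 0.2833]
eef_rot: [-0.002, 0.677, 0.736, -0.002]
wrist_force: [0.4, -0.2, -0.1]
opening: 0.446
grasp_force: 0.0
```

```bash
python3 -c "
from h import *
lev()"
```

```text
t21.77 tester mm [128.  -61.7 283.3] yaw_y -0.03 F [ 0.3 -0.2 -0.1] open 0.446 grip 0.0
grip [128.1 -61.7 302.3] tilt -0.29 lever 0.0193 radius 176.2 pointer z 236.42
```

Call:
apply_moves:
  moves:
    - {"jaw": 0.8, "offset": [0, 3, 0], "rot": [0, 0, 0]}
    - {"jaw": 0.8, "offset": [0, 0, -30], "rot": [0, 0, 0]}
    - {"jaw": 0.8, "offset": [0, 0, -40], "rot": [0, 0, 0]}
    - {"jaw": 0.8, "offset": [0, -50, 0], "rot": [0, 0, 0]}
    - {"jaw": 0.8, "offset": [20, -60, 0], "rot": [0, 0, 0]}

```text
time_s: 22.4
eef_pos: [0.5577, -0.07, 0.3542]
eef_rot: [-0.001, 0.678, 0.735, -0.001]
wrist_force: [-0.9, -0.2, 1.0]
opening: 0.802
grasp_force: 0.0
```

Call:
apply_moves:
  moves:
    - {"jaw": 0.8, "offset": [41, -22, 20], "rot": [0, 0, 0]}
    - {"jaw": 0.8, "offset": [0, 0, 50], "rot": [0, 0, 0]}
    - {"jaw": 0.8, "offset": [0, 0, 50], "rot": [0, 0, 0]}
    - {"jaw": 0.8, "offset": [0, 0, 40], "rot": [0, 0, 0]}
    - {"jaw": 0.8, "offset": [0, 0, 0], "rot": [0, 0, 0]}

```text
time_s: 23.02
eef_pos: [0.5302, -0.0294, 0.1913]
eef_rot: [-0.004, 0.677, 0.736, -0.003]
wrist_force: [0.3, 0.1, 1.3]
opening: 0.803
grasp_force: 0.0
```

```bash
python3 -c "
from h import *
plan([[-0.3,-0.3,160]])
im,d,K,T=cap('side'); W=(cloud(d,K,T)-[*O,0])@A*1e3
m=(np.hypot(W[...,0],W[...,1])<32)&(W[...,2]>108)&(W[...,2]<126); print('spring top',m.sum(),W[m].mean(0).round(1),cv2.minEnclosingCircle(W[m][:,:2].astype(np.float32)))
for n in ('lever_grip',):
  for o in ctrl.outline_of('side',n)[:1]: print(o['score'],np.nanmedian(W[np.asarray(o['region'])],0).round(1))
"
```

```text
t23.02 tester mm [ -2.   -0.  191.3] yaw_y -0.03 F [0.3 0.1 1.3] open 0.803 grip 0.0
1 [0, 2, 31] -0.0
spring top 183 [ -1.1  -0.5 116.6] ((0.6458349227905273, 0.023480892181396484), 22.8603458404541)
0.65 [125.6 -64.  313.1]
```

Call:
apply_moves:
  moves:
    - {"jaw": 0.8, "offset": [0, 1, 30], "rot": [0, 0, 0]}
    - {"jaw": 0.8, "offset": [0, 0, 40], "rot": [0, 0, 0]}
    - {"jaw": 0.8, "offset": [0, 0, 40], "rot": [0, 0, 0]}
    - {"jaw": 0.8, "offset": [0, 0, 15], "rot": [0, 0, 0]}
    - {"jaw": 0.8, "offset": [0, 0, 0], "rot": [0, 0, 0]}

```text
time_s: 23.75
eef_pos: [0.5345, -0.0301, 0.0706]
eef_rot: [-0.0, 0.677, 0.736, -0.001]
wrist_force: [0.1, 0.6, -0.0]
opening: 0.798
grasp_force: 0.0
```

```bash
python3 -c "
from h import *
plan([[-0.7,-0.3,61]])"
```

```text
t23.75 tester mm [ 2.2 -1.1 70.6] yaw_y -0.02 F [ 0.2  0.6 -0. ] open 0.798 grip 0.0
1 [1, -3, 10] -0.0
```

Call:
apply_moves:
  moves:
    - {"jaw": 0.8, "offset": [1, -3, 9], "rot": [0, 0, 0]}
    - {"jaw": 0.5, "offset": [0, 0, 0], "rot": [0, 0, 0]}
    - {"jaw": 0.35, "offset": [0, 0, 0], "rot": [0, 0, 0]}
    - {"jaw": 0.2, "offset": [0, 0, 0], "rot": [0, 0, 0]}
    - {"jaw": 0.2, "offset": [0, 0, 0], "rot": [0, 0, 0]}

```text
time_s: 24.38
eef_pos: [0.5315, -0.0294, 0.0618]
eef_rot: [0.0, 0.677, 0.736, -0.0]
wrist_force: [-0.9, 0.2, 6.6]
opening: 0.452
grasp_force: 59.4
```

Call:
apply_moves:
  moves:
    - {"jaw": 0.2, "offset": [0, 0, 0], "rot": [0, 0, 0]}
    - {"jaw": 0.2, "offset": [0, 0, -40], "rot": [0, 0, 0]}
    - {"jaw": 0.2, "offset": [0, 0, -60], "rot": [0, 0, 0]}
    - {"jaw": 0.2, "offset": [0, 0, -50], "rot": [0, 0, 0]}
    - {"jaw": 0.2, "offset": [0, -30, -20], "rot": [0, 0, 0]}

```text
time_s: 25.0
eef_pos: [0.5033, -0.0323, 0.2347]
eef_rot: [0.002, 0.677, 0.736, 0.001]
wrist_force: [0.1, -0.3, -1.9]
opening: 0.453
grasp_force: 59.6
```

```bash
python3 -c "
from h import *
plan([[-60,120,240],[100,378,200]],55,rot=False)"
```

```text
t25.00 tester mm [-29.   -0.6 234.7] yaw_y 0.01 F [ 0.1 -0.3 -1.9] open 0.453 grip 59.6
1 [40, -10, -2] 0.0
2 [40, -10, -2] 0.0
3 [41, -11, -2] 0.0
4 [43, 27, 7] 0.0
5 [43, 27, 7] 0.0
6 [43, 26, 7] 0.0
7 [43, 27, 6] 0.0
8 [43, 26, 7] 0.0
9 [43, 27, 6] 0.0
```

Call:
apply_moves:
  moves:
    - {"jaw": 0.2, "offset": [40, -10, -2], "rot": [0, 0, 0]}
    - {"jaw": 0.2, "offset": [40, -10, -2], "rot": [0, 0, 0]}
    - {"jaw": 0.2, "offset": [41, -11, -2], "rot": [0, 0, 0]}
    - {"jaw": 0.2, "offset": [43, 27, 7], "rot": [0, 0, 0]}
    - {"jaw": 0.2, "offset": [43, 27, 7], "rot": [0, 0, 0]}

```text
time_s: 25.62
eef_pos: [0.5071, 0.178, 0.223]
eef_rot: [-0.0, 0.677, 0.736, -0.0]
wrist_force: [0.6, -0.8, -0.2]
opening: 0.455
grasp_force: 59.8
```

Call:
apply_moves:
  moves:
    - {"jaw": 0.2, "offset": [43, 26, 7], "rot": [0, 0, 0]}
    - {"jaw": 0.2, "offset": [43, 27, 10], "rot": [0, 0, 0]}
    - {"jaw": 0.2, "offset": [43, 26, 20], "rot": [0, 0, 0]}
    - {"jaw": 0.2, "offset": [43, 27, 20], "rot": [0, 0, 0]}
    - {"jaw": 0.2, "offset": [0, 8, 20], "rot": [0, 0, 0]}

```text
time_s: 26.25
eef_pos: [0.6058, 0.3605, 0.1437]
eef_rot: [-0.001, 0.676, 0.737, -0.001]
wrist_force: [0.1, -1.2, -1.3]
opening: 0.454
grasp_force: 59.8
```

```bash
python3 -c "
from h import *
plan([[109,379,90],[109,379,26]],40,rot=False)
im,d,K,T=cap('side'); W=(cloud(d,K,T)-[*O,0])@A*1e3
o=ctrl.outline_of('side','tub_green_floor')[0]; w=W[np.asarray(o['region'])]; print(o['score'],np.nanmedian(w,0).round(),np.nanpercentile(w,[2,98],0).round())
"
```

```text
t26.25 tester mm [105.9 382.2 143.7] yaw_y 0.17 F [ 0.  -1.3 -1.3] open 0.454 grip 59.8
1 [-2, 2, 27] 0.0
2 [-1, 1, 27] 0.0
3 [0, 0, 32] 0.0
4 [0, 0, 32] 0.0
0.78 [113. 390.  12.] [[ 42. 311.   2.]
 [174. 447.  38.]]
```

Call:
apply_moves:
  moves:
    - {"jaw": 0.2, "offset": [-1, 1, 30], "rot": [0, 0, 0]}
    - {"jaw": 0.2, "offset": [0, 0, 30], "rot": [0, 0, 0]}
    - {"jaw": 0.2, "offset": [0, 0, 30], "rot": [0, 0, 0]}
    - {"jaw": 0.2, "offset": [0, 0, 15], "rot": [0, 0, 0]}
    - {"jaw": 0.2, "offset": [0, 0, 0], "rot": [0, 0, 0]}

```text
time_s: 26.98
eef_pos: [0.6062, 0.3556, 0.0401]
eef_rot: [-0.001, 0.677, 0.736, -0.002]
wrist_force: [1.0, 0.2, -0.6]
opening: 0.45
grasp_force: 59.8
```

Still 19 mm above the floor contact height (TCP about 21 mm).

Call:
apply_moves:
  moves:
    - {"jaw": 0.2, "offset": [0, 0, 10], "rot": [0, 0, 0]}
    - {"jaw": 0.2, "offset": [0, 0, 6], "rot": [0, 0, 0]}
    - {"jaw": 0.2, "offset": [0, 0, 2], "rot": [0, 0, 0]}
    - {"jaw": 0.2, "offset": [0, 0, 0], "rot": [0, 0, 0]}
    - {"jaw": 0.2, "offset": [0, 0, 0], "rot": [0, 0, 0]}

```text
time_s: 27.6
eef_pos: [0.6069, 0.3567, 0.0228]
eef_rot: [-0.0, 0.677, 0.736, -0.0]
wrist_force: [-0.7, -0.6, -0.8]
opening: 0.447
grasp_force: 59.8
```

Call:
apply_moves:
  moves:
    - {"jaw": 0.2, "offset": [0, 0, 1], "rot": [0, 0, 0]}
    - {"jaw": 0.2, "offset": [0, 0, 1], "rot": [0, 0, 0]}
    - {"jaw": 0.2, "offset": [0, 0, 0], "rot": [0, 0, 0]}
    - {"jaw": 0.2, "offset": [0, 0, 0], "rot": [0, 0, 0]}
    - {"jaw": 0.2, "offset": [0, 0, 0], "rot": [0, 0, 0]}

```text
time_s: 28.22
eef_pos: [0.6069, 0.3566, 0.0209]
eef_rot: [-0.001, 0.677, 0.736, -0.001]
wrist_force: [-1.1, -0.2, 3.6]
opening: 0.45
grasp_force: 60.1
```

Contact. Release and rise.

Call:
apply_moves:
  moves:
    - {"jaw": 0.5, "offset": [0, 0, 0], "rot": [0, 0, 0]}
    - {"jaw": 0.6, "offset": [0, 0, 0], "rot": [0, 0, 0]}
    - {"jaw": 0.65, "offset": [0, 0, 0], "rot": [0, 0, 0]}
    - {"jaw": 0.65, "offset": [0, 0, 0], "rot": [0, 0, 0]}
    - {"jaw": 0.65, "offset": [0, 0, -10], "rot": [0, 0, 0]}

```text
time_s: 28.85
eef_pos: [0.6059, 0.3562, 0.0298]
eef_rot: [-0.001, 0.677, 0.736, -0.002]
wrist_force: [0.2, -0.4, -0.0]
opening: 0.649
grasp_force: 0.0
```

Call:
apply_moves:
  moves:
    - {"jaw": 0.65, "offset": [0, 0, -30], "rot": [0, 0, 0]}
    - {"jaw": 0.65, "offset": [0, 0, -50], "rot": [0, 0, 0]}
    - {"jaw": 0.65, "offset": [0, 0, -60], "rot": [0, 0, 0]}
    - {"jaw": 0.65, "offset": [0, -55, -20], "rot": [0, 0, 0]}
    - {"jaw": 0.65, "offset": [0, -55, 0], "rot": [0, 0, 0]}

```text
time_s: 29.48
eef_pos: [0.4982, 0.3479, 0.1946]
eef_rot: [0.001, 0.677, 0.736, 0.002]
wrist_force: [-0.5, -0.3, -0.0]
opening: 0.65
grasp_force: 0.0
```

Call:
apply_moves:
  moves:
    - {"jaw": 0.65, "offset": [0, -55, 0], "rot": [0, 0, 0]}
    - {"jaw": 0.65, "offset": [0, -55, 0], "rot": [0, 0, 0]}
    - {"jaw": 0.65, "offset": [0, 0, 0], "rot": [0, 0, 0]}
    - {"jaw": 0.65, "offset": [0, 0, 0], "rot": [0, 0, 0]}
    - {"jaw": 0.65, "offset": [0, 0, 0], "rot": [0, 0, 0]}

```text
time_s: 30.1
eef_pos: [0.3893, 0.3384, 0.1916]
eef_rot: [-0.0, 0.677, 0.736, 0.0]
wrist_force: [-0.3, 1.4, 0.9]
opening: 0.65
grasp_force: 0.0
```

```bash
python3 -c "
from h import *
state()
im,d,K,T=cap('side'); W=(cloud(d,K,T)-[*O,0])@A*1e3
m=(np.hypot(W[...,0]-108,W[...,1]-379)<50)&(W[...,2]>60)&(W[...,2]<100); print('spring in tub',m.sum(),W[m].mean(0).round(1),W[m].max(0).round(1),W[m].min(0).round(1))
m=(np.hypot(W[...,0]+128,W[...,1]+327)<40)&(W[...,2]>60)&(W[...,2]<100); print('spring B',m.sum(),W[m].mean(0).round(1))
for n in ('lever_grip','height_mark','tape_roll','cassette','spray_can'):
  for o in ctrl.outline_of('side',n)[:1]: print(n,round(o['score'],2),np.nanmedian(W[np.asarray(o['region'])],0).round(1), np.round(o['position']))
cv2.imwrite('pics/end.png',cv2.resize(im[170:480,130:490,::-1],(697,600)))
"
```

```text
t30.10 tester mm [-111.7  378.3  191.6] yaw_y -0.06 F [-0.1  1.4  0.9] open 0.65 grip 0.0
spring in tub 144 [104.5 375.4  72.8] [124.8 398.6  83. ] [ 86.7 355.8  60.2]
spring B 292 [-128.8 -327.5   71.1]
lever_grip 0.69 [126.  -61.5 313.4] [351. 212.]
tape_roll 0.82 [238.6 242.6  22.5] [307. 233.]
cassette 0.76 [260.3 -40.2  29.7] [387. 286.]
spray_can 0.55 [ 139.9 -321.8  105.1] [440. 367.]
```

View pics/end.png

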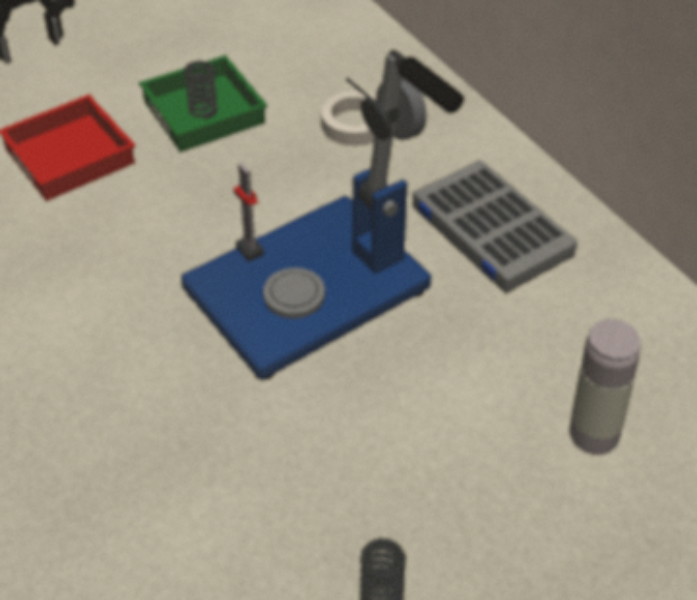

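The spring stands upright in the green tub at (200,90) and the lever is up. The other spring at (383,570), the cassette, the can and the tape roll are where they were.

```bash
python3 -c "
from bench import ctrl
print(ctrl.hand_in())"
```

```text
the job is handed in; nothing more can be done
None
```

I tested one spring, which read about 20 N or a little more at the mark (green sector, so sound), and it now stands upright in the green tub with the lever back up; I judged the pointer level with the mark to about 0.5 mm, and the job is handed in at about 30 s of the 72 s allowed.

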